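# Rebuild the strainer head on its post

## Robot

A 7-joint arm with a two-finger parallel gripper is mounted at the origin on a cart in front of the work surface, level with it; the furniture and walls round the work are solid. World frame = base frame: x ahead of the robot, y to its left, z up, the work surface at z = 0. Lengths are in m, angles in rad, forces in N, time in s.
With the tool pointing down it reaches from about 0.4 to 0.85 m from the base axis. Payload 10.4 kg.
Tool frame: the origin (TCP) lies between the finger pads; the fingertips stand 25 mm ahead of it and the grasp point (between the pads) lies 6 mm ahead of it; z points along the fingers, x is the direction in which the jaws open and shut, and the axes are right-handed (so a half turn about z gives the same grasp; the last joint's range is limited). The gripper opens to 87 mm and grips with 3 to 60 N. Pads are 19 mm wide; open, the fingers measure 117 mm over their backs; the gripper's body (75 mm by 190 mm) begins 51 mm behind the grasp point.
Start: joints at [1.194, 0.332, -0.065, 1.46, 0.022, 1.35, -0.088], TCP at [0.217, -0.586, 0.248] pointing down, gripper open.
Joint ranges: [-2.6, 2.6], [-0.5, 2.12], [-1.47, 1.34], [0.16, 2.42], [-1.27, 4.41], [0.06, 2.06], [-2.6, 2.6]. Speed limits (rad/s): [2.22, 2.22, 2.79, 2.79, 3.14, 3.14, 3.14].

## Interface

Orientations are given as a 3x3 rotation matrix whose columns are the frame's x, y, z axes.
In Python, from cell import bot, optics, job gives the robot as it stands.
- The arm moves only by the tool play_rows, never from a script. Its argument "commands" is a list of rows, each a list of 6 numbers: the shift along the tool's x, y, z in mm, then the turn, a rotation vector about the tool's x, y, z in units of 6 degrees (1.0 is 6 degrees). A call has exactly 10 rows; each row shifts and turns the commanded pose from where the row before left it, along the tool's axes as they then stand; what a row does not reach is not made up. A row lasts 1/10 s, in which the tool goes at most 50 mm and 8.59 degrees, less where a joint would pass 70% of its speed; a pose out of reach is approached as far as the arm can. A call is refused whole if a number of a shift passes 50 or a number of a turn 1, either way. A call with a gripper value outside its range is refused whole. "grip" is the gripper's target within -1 to 1 (shut at 1, half-way at 0, fully open at -1), set as the call begins (left out, the last holds). The fingers move at their own pace and stop on an object; "force" is the grip in N (left out, the last holds). Time passes only in rows, so rows that do not move let the fingers close, or fill a call up. It gives the time, the measured TCP pose, the force and the opening at its end, in the units of the state.
- bot.state(): the state, without advancing time (a new reading comes with each control period).
- optics.grab_frame(name): name is "side" or "top"; returns a dict with "image" (400x640x3 uint8, red, green, blue), "fov_y" (degrees; the focal length in pixels is half the picture's height over the tangent of half this angle, whatever the lens; pixels are square), "cx", "cy" (the principal point, pixels), "distortion" ([k1, k2, p1, p2, k3] as OpenCV has them; the pictures are not rectified), "R" (3x3) and "t" (3): a world point X has camera coordinates R X + t. Camera axes: x right, y down, z forward; pixel columns grow to the right and rows downward; lengths in m; the calibration is good to about 2 mm. A picture is of the moment at which its call begins. There is no depth.
- job.close_job(): hands the job in, once; it reports no verdict.
The state is a dict: "clock": time; "qpos": joint angles; "joint_velocities": joint speeds; "effort": joint torques, N m; "eef_pos": TCP position; "tool_rot": TCP orientation; "ft_force": force on the tool from outside, world axes, zero at the start; "ft_torque": the same for the moment, N m; "opening": finger opening in m.
Only numpy, scipy, OpenCV 4.12 (cv2) and the standard library are available. Lean on these libraries where they do the work, as an engineer would, in place of code of your own. Each camera call takes 0.05 s, during which the arm holds its last target.

## Task

Rebuild the strainer head on the steel post of the grey stand: first the aluminium support plate, collar up, then the orange spacer sleeve, then the black clamp cap, hollow side down. The plate must go fully home over the brass lugs before the spacer goes on; the lugs may be at any angle, so rest the plate on them, press lightly (never over 20 N, the hub sits on a soft cushion) and turn it until it drops. Do not knock the other things on the bench about, and leave the parts flat on one another.

Things in the scene. Friction and masses are not known exactly. Their poses are not given: they have to be found in the camera images.
- stand: grey round foot fixed to the bench, 112 mm across, 12 mm high, with an upright steel post of 16 mm diameter on its axis; the post's tip, tapered over its last 4 mm to 11 mm, is 86 mm above the bench. Round the post, on a black rubber cushion, lies the dark hub (see seat). Origin: on the post's axis at bench level, z up
- seat (a point): centre of the hub's top face, 28 mm above the bench on the post's axis. Hub: dark disc 68 mm across with 5 evenly spaced brass lugs on top, each 6 mm wide, 6 mm high, from 21.5 to 31.5 mm off the axis. Its angle is not reported (this point's axes do not show it); it turns about the post only stiffly (0.2 N m), which does no harm
- cushion (a joint): how far the rubber cushion under the hub is pressed down, m: 0 unloaded, about 1 mm for every 5 N of downward push (after the first 1 N); pressed by 4 mm (about 20 N) it is overloaded
- plate_mid (a point): support plate: aluminium disc 66 mm across, 6 mm thick, 5 notches 9 mm wide evenly spaced in its rim (one on its own +x); on it a round collar 32 mm across, 22 mm tall; bore 18.5 mm; 28 mm high in all, 0.12 kg; lies collar up. Point: on its axis, 14 mm above its underside, z up. Home, it lies on the hub disc (point 42 mm above the bench); on the lugs' tops it is 6 mm too high
- spacer_mid (a point): spacer: plain orange sleeve, 36 mm outside diameter, 18.5 mm bore, 20 mm high, about 0.06 kg, standing on the bench; either end may be up. The point is its centre, z its axis. In place it rests on the plate's collar (point 66 mm above the bench)
- cap_mid (a point): clamp cap: black ribbed knob, 38 mm across, 28 mm high, 0.08 kg, closed top with a small steel dot, bore 18.5 mm wide and 16 mm deep from below, standing hollow side down. Point: on its axis, 14 mm above its underside, z up. In place it rests on the spacer (point 90 mm above the bench), the post's tip 10 mm inside it
- ring_spanner: bystander: small steel spanner lying on the bench, 105 mm long
- marker_pen: bystander: red and white marker lying on the bench, 135 mm long
- blank: bystander: off-white plaster block, 48 x 48 x 20 mm
- rib: bystander: wooden half-round rib lying flat, 100 mm long
There are look-alikes about, which are no part of the job. Of the things that look like the part that bears cap_mid, the smallest one is meant.

How it is judged:
By the outcome, as a careful person would: the job done as asked, in the order asked, and still so for the second after the job is handed in, with the robot touching nothing.
It also fails if it takes over 72 s, if anything falls off the work surface, if the arm or the gripper's body presses on something with over 40 N, if the wrist force passes 120 N, or if a joint passes its speed limit or range.

## Working session

There is one attempt and no reset: what is moved stays moved. The work goes in short steps, Python scripts to look and compute and a tool call to move; the robot and the scene stay as the last step left them, time stands still between calls to the robot, and variables do not carry over. Pictures are saved under pics/ and viewed, and the job is handed in when it is done.

Besides the shell and the picture viewer there is one more tool, called as name(argument=value, ...), one argument or row to a line, values as JSON. play_rows: Moves the arm, as the interface text tells. Its arguments: {"type":"object","properties":{"commands":{"type":"array","items":{"type":"array","items":{"type":"number"}}},"grip":{"type":"number"},"force":{"type":"number"}},"required":["commands"]}

```bash
mkdir -p pics; ls; python3 - <<'E'
from cell import bot, optics, job
import cv2, pickle
s=bot.state(); print(s)
for n in ("side","top"):
    f=optics.grab_frame(n); pickle.dump(f,open(f"{n}0.pkl","wb"))
    cv2.imwrite(f"pics/{n}0.png",f["image"][:,:,::-1])
    print(n,{k:v for k,v in f.items() if k!="image"})
E
```

```text
pics
{'clock': 0.0, 'qpos': array([ 1.19439994,  0.33286515, -0.06469509,  1.46095448,  0.02156248,
        1.34990564, -0.08850261]), 'joint_velocities': array([-1.01522691e-03, -2.29030215e-03,  1.02662528e-03,  4.16148105e-04,
        5.94230454e-05,  5.67777473e-04, -3.89661923e-04]), 'effort': array([ 3.83277338e-04, -6.23250175e+01,  2.46974034e-02, -3.89904106e+01,
       -6.12538448e-02,  3.97756544e-02,  1.81090377e-04]), 'eef_pos': array([ 0.21641712, -0.58594977,  0.24675181]), 'tool_rot': array([[ 3.46466579e-01, -9.38062167e-01, -5.29298513e-04],
       [-9.38061213e-01, -3.46466981e-01,  1.33819378e-03],
       [-1.43869342e-03,  3.28749844e-05, -9.99998965e-01]]), 'ft_force': array([ 0.00625846, -0.02638008, -0.83769827]), 'ft_torque': array([-0.06508903,  0.02817944,  0.03515669]), 'opening': 0.08661787088534578}
side {'fov_y': 42.25546293405407, 'cx': 313.9207949357242, 'cy': 199.04920884978787, 'distortion': array([0.00101356, 0.        , 0.        , 0.        , 0.        ]), 'R': array([[-0.97033237, -0.24114264,  0.01747327],
       [-0.16205479,  0.59505201, -0.78717936],
       [ 0.179425  , -0.76665725, -0.61647655]]), 't': array([0.49381336, 0.16527432, 1.03856579])}
top {'fov_y': 49.732831135178735, 'cx': 328.580107746102, 'cy': 201.7503171502173, 'distortion': array([-0.00301367,  0.        ,  0.        ,  0.        ,  0.        ]), 'R': array([[-0.04952534, -0.99876098, -0.004872  ],
       [-0.97536007,  0.04941381, -0.21501396],
       [ 0.2149883 , -0.00589669, -0.97659882]]), 't': array([-0.03837297,  0.54134238,  0.99443712])}
```

View pics/side0.png

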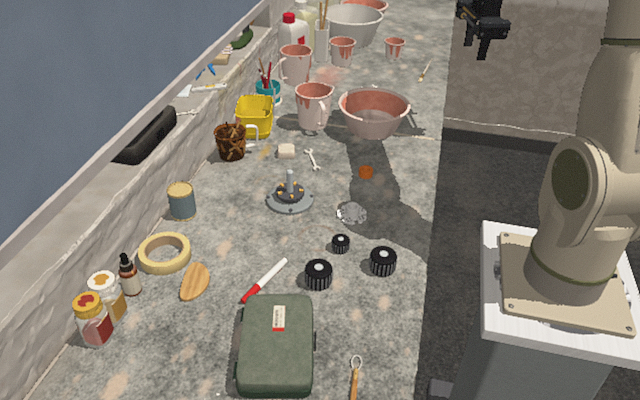

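View pics/top0.png

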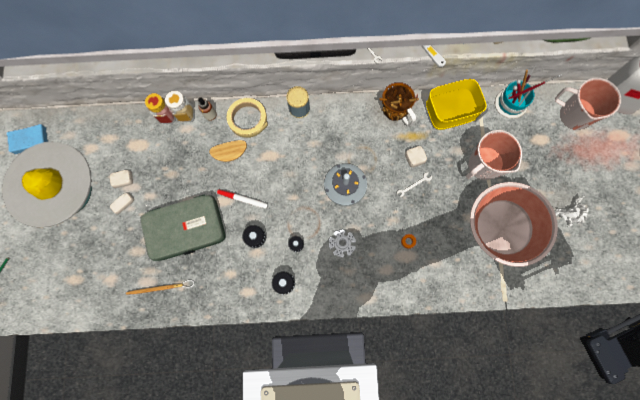

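The top view shows the stand near (346,184), the plate at (342,243), the spacer at (408,241) and three caps. The smallest cap is at (296,243). Next I'll zoom in.

```bash
cat > h.py <<'E'
import numpy as np, cv2, pickle
from scipy.optimize import least_squares
def K(f):
    h=f["image"].shape[0]; fl=h/2/np.tan(np.radians(f["fov_y"])/2)
    return np.array([[fl,0,f["cx"]],[0,fl,f["cy"]],[0,0,1.]])
def proj(f,X):
    X=np.atleast_2d(np.asarray(X,float))
    return cv2.projectPoints(X,cv2.Rodrigues(f["R"])[0],f["t"],K(f),f["distortion"])[0][:,0]
def ray(f,uv,z):
    u=cv2.undistortPoints(np.array([[uv]],float),K(f),f["distortion"])[0,0]
    d=f["R"].T@np.array([u[0],u[1],1]); c=-f["R"].T@f["t"]
    return c+d*(z-c[2])/d[2]
def circ(c,r,z,n=72):
    a=np.linspace(0,2*np.pi,n,endpoint=False)
    return np.c_[c[0]+r*np.cos(a),c[1]+r*np.sin(a),np.full(n,z)]
def crop(f,c,w,s,name,circles=()):
    x0,y0=int(c[0]-w[0]/2),int(c[1]-w[1]/2)
    x0=max(x0,0);y0=max(y0,0)
    im=f["image"][y0:y0+w[1],x0:x0+w[0],::-1]
    im=cv2.resize(im,None,fx=s,fy=s,interpolation=cv2.INTER_CUBIC)
    for P,col in circles:
        p=((proj(f,P)-[x0,y0]+0.5)*s).astype(int)
        cv2.polylines(im,[p],True,col,1)
    cv2.imwrite(f"pics/{name}.png",im); return x0,y0
E
python3 - <<'E'
from h import *
t=pickle.load(open("top0.pkl","rb")); s=pickle.load(open("side0.pkl","rb"))
for n,uv,z in [("stand",(346,184),.0),("posttip",(347,178),.086),("plate",(342,243),.006),("spacer",(408,241),.02),("cap",(296,243),.028),("cap2",(254,236),.028),("cap3",(283,283),.028)]: print(n,ray(t,uv,z))
print(crop(t,(345,215),(160,110),5,"t1"),crop(s,(340,215),(160,120),5,"s1"))
E
```

```text
stand [ 0.59664905 -0.11341194  0.        ]
posttip [ 0.58892354 -0.11239433  0.086     ]
plate [ 0.44265463 -0.09416284  0.006     ]
spacer [ 0.43771953 -0.25751765  0.02      ]
cap [0.445679   0.01968686 0.028     ]
cap2 [0.46823316 0.12288778 0.028     ]
cap3 [0.35039862 0.05429256 0.028     ]
(265, 160) (260, 155)
```

View pics/t1.png

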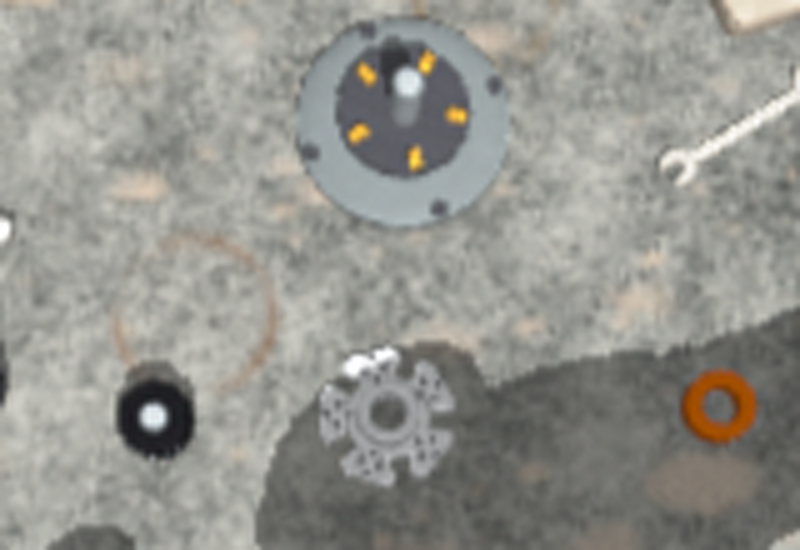

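View pics/s1.png

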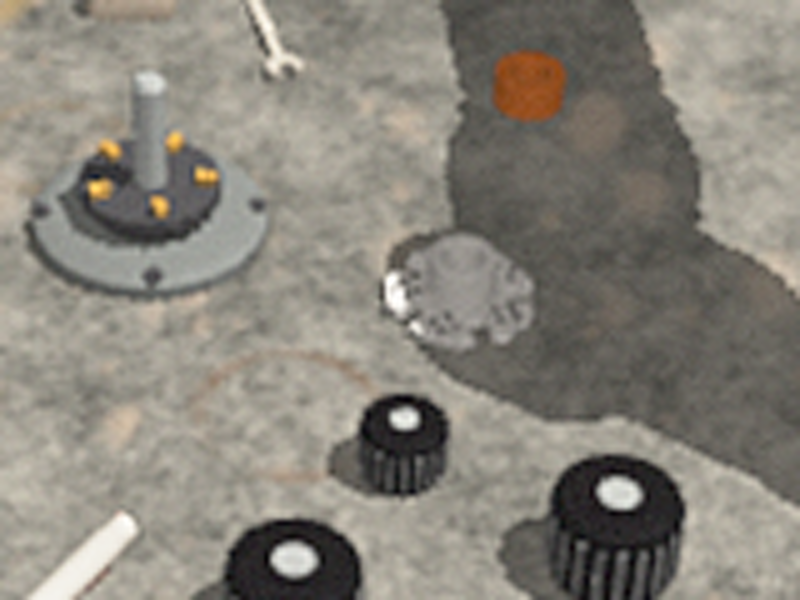

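```bash
cat > m.py <<'E'
from h import *
from scipy import ndimage as nd
t=pickle.load(open("top0.pkl","rb")); s=pickle.load(open("side0.pkl","rb"))
def fitcirc_refine(): pass
out={}
# lugs
for n,f,c in (("top",t,(346,184)),("side",s,(290,195))):
    im=f["image"].astype(int); m=(im[:,:,0]-im[:,:,2]>90)&(im[:,:,0]>150)
    yy,xx=np.mgrid[:400,:640]; m&=(np.abs(xx-c[0])<20)&(np.abs(yy-c[1])<20)
    w=np.clip(im[:,:,0]-im[:,:,2]-40,0,None)
    l,k=nd.label(nd.binary_dilation(m))
    P=np.array([ray(f,(q[1],q[0]),.033) for q in nd.center_of_mass(w,l,range(1,k+1))])
    r=least_squares(lambda p:[v for X in P for v in [np.hypot(X[0]-p[0],X[1]-p[1])-.0265]],P.mean(0)[:2])
    a=np.degrees(np.arctan2(P[:,1]-r.x[1],P[:,0]-r.x[0]))
    ph=np.degrees(np.angle(np.exp(1j*np.radians(a)*5).mean()))/5
    print(n,k,"stand c",r.x,"angles",np.sort(a).round(1),"phase",ph, "rms",r.fun)
# spacer
for n,f,c in (("top",t,(408,241)),("side",s,(366,172))):
    im=f["image"].astype(int); yy,xx=np.mgrid[:400,:640]
    m=(im[:,:,0]-im[:,:,2]>60)&(np.abs(xx-c[0])<14)&(np.abs(yy-c[1])<14)
    m=nd.binary_fill_holes(m)
    q=nd.center_of_mass(m); print(n,"spacer",q,m.sum(),ray(f,(q[1],q[0]),.012 if n=="top" else .01))
for n,f,c in (("top",t,(296,243)),("side",s,(340,243))):
    im=f["image"].astype(int); yy,xx=np.mgrid[:400,:640]
    m=(im.min(2)>150)&(np.abs(xx-c[0])<5)&(np.abs(yy-c[1])<9)
    q=nd.center_of_mass(m); print(n,"cap",q,m.sum(),ray(f,(q[1],q[0]),.028))
E
python3 m.py
```

```text
top 5 stand c [ 0.59522763 -0.11082958] angles [-171.8 -100.4  -28.1   43.6  115.8] phase -28.180452585308835 rms [ 1.43002714e-04 -9.58855673e-05 -6.43780848e-05  8.32043097e-05
  3.25474406e-05]
side 5 stand c [ 0.59616259 -0.11161495] angles [-171.8 -100.1  -28.4   44.9  116.2] phase -27.841407210830617 rms [ 1.87220155e-04 -2.18990251e-04 -8.19733414e-05  1.68558877e-04
 -5.65332639e-05]
top spacer (np.float64(240.8470588235294), np.float64(408.4470588235294)) 170 [ 0.43898595 -0.26015352  0.012     ]
side spacer (np.float64(171.65454545454546), np.float64(365.3939393939394)) 165 [ 0.43962845 -0.26146922  0.01      ]
top cap (np.float64(242.8421052631579), np.float64(295.1578947368421)) 19 [0.44617281 0.02174639 0.028     ]
side cap (np.float64(238.47368421052633), np.float64(340.36842105263156)) 19 [0.44721829 0.02012055 0.028     ]
```

```bash
python3 - <<'E'
from h import *
t=pickle.load(open("top0.pkl","rb"))
def out(c,th,z):
    P=[]
    for k in range(5):
        a=th+k*2*np.pi/5
        R=np.array([[np.cos(a),-np.sin(a)],[np.sin(a),np.cos(a)]])
        h=np.arcsin(4.5/33)
        for b in (-2*np.pi/10*1,): pass
        pts=[[.033*np.cos(b),.033*np.sin(b)] for b in np.linspace(-np.pi/5,-h,6)]+[[.022,-.0045],[.022,.0045]]+[[.033*np.cos(b),.033*np.sin(b)] for b in np.linspace(h,np.pi/5,6)]
        P+=[R@p+c for p in np.array(pts)]
    P=np.array(P); return np.c_[P,np.full(len(P),z)]
g=cv2.cvtColor(t["image"],cv2.COLOR_RGB2GRAY).astype(float)
# contrast fit: mean inside - mean outside
S=8;x0,y0,w=312,213,60
big=cv2.resize(g[y0:y0+w,x0:x0+w],None,fx=S,fy=S,interpolation=cv2.INTER_LINEAR)
big=np.clip(big,60,170)
def sc(p):
    P=out(p[:2],p[2],.006); q=((proj(t,P)-[x0,y0]+.5)*S)
    m=np.zeros(big.shape,np.uint8); cv2.fillPoly(m,[q.astype(np.int32)],1)
    d=cv2.dilate(m,np.ones((3*S,3*S)))-m
    col=((proj(t,circ(p[:2],.017,.02))-[x0,y0]+.5)*S).astype(np.int32); 
    cv2.fillPoly(m,[col],0)
    return big[m>0].mean()-big[d>0].mean()
best=[]
for th in np.radians(np.arange(0,72,3)):
  for x in np.arange(.436,.449,.0015):
    for y in np.arange(-.100,-.088,.0015): best.append((sc((x,y,th)),x,y,th))
best.sort(reverse=True)
b=best[0]
for st in (.0007,.0003):
  c=[(sc((b[1]+i*st,b[2]+j*st,b[3]+np.radians(k*st/.0007))),b[1]+i*st,b[2]+j*st,b[3]+np.radians(k*st/.0007)) for i in range(-2,3) for j in range(-2,3) for k in range(-3,4)]
  b=max(c)
print(best[0],best[20],b,np.degrees(b[3]))
c=np.array(b[1:3])
crop(t,(342,243),(70,60),10,"t2",[(out(c,b[3],.006),(0,0,255)),(circ(c,.016,.028),(0,255,0)),(circ(c,.00925,.028),(255,0,0))])
E
```

```text
(np.float64(31.636463738004906), np.float64(0.442), np.float64(-0.094), np.float64(0.8377580409572782)) (np.float64(26.43387467592163), np.float64(0.4435), np.float64(-0.0925), np.float64(0.8377580409572782)) (np.float64(31.814051904977234), np.float64(0.442), np.float64(-0.094), np.float64(0.8452380234658253)) 48.42857142857143
```

View pics/t2.png

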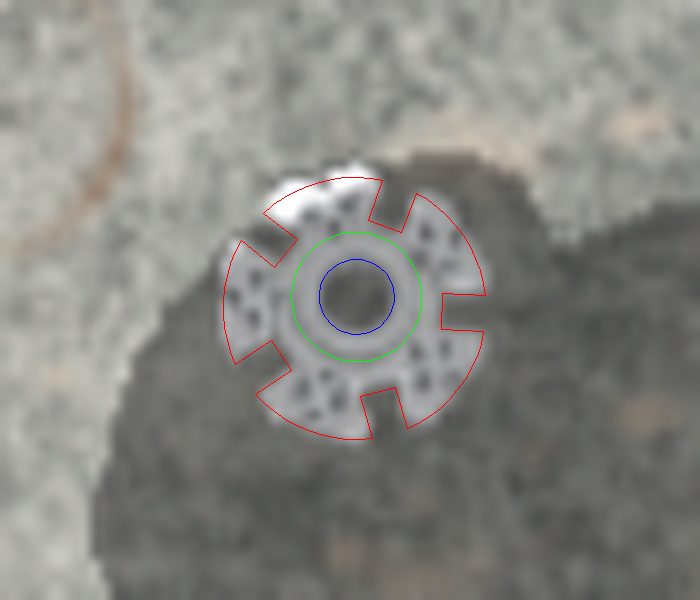

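```bash
cat > go.py <<'E'
import sys,json,numpy as np
from cell import bot
# go.py x y z yawdeg nrows : rows in tool frame (tool down)
def yaw_of(R): return np.degrees(np.arctan2(R[1,0],R[0,0]))
def st():
    s=bot.state(); R=s["tool_rot"]
    print("t",round(s["clock"],2),"p",s["eef_pos"].round(4),"yaw",round(yaw_of(R),2),"tilt",(np.degrees(R[:2,2])).round(2),"F",s["ft_force"].round(1),"T",s["ft_torque"].round(2),"open",round(s["opening"],4),"q",s["qpos"].round(2)); return s
s=st()
if len(sys.argv)>1:
    a=list(map(float,sys.argv[1:])); tgt=np.array(a[:3]); n=int(a[4])
    y0=yaw_of(s["tool_rot"]); dy=(a[3]-y0+180)%360-180
    d=(tgt-s["eef_pos"])*1000/n
    for i in range(n):
        c=np.radians(y0+dy*i/n)
        X=np.array([np.cos(c),np.sin(c),0]);Y=np.array([np.sin(c),-np.cos(c),0])
        print([round(float(d@X),1),round(float(d@Y),1),round(float(-d[2]),1),0,0,round(-dy/n/6,3)],end=",\n" if i%10==9 else ",")
E
python3 go.py 0.4425 -0.0945 0.19 0 20
```

```text
t 0.1 p [ 0.2165 -0.586   0.2468] yaw -69.73 tilt [-0.03  0.07] F [-0.3 -0.3 -0.9] T [-0.01  0.03 -0.02] open 0.0871 q [ 1.19  0.33 -0.06  1.46  0.02  1.35 -0.09]
[-19.1, -19.1, 2.8, 0, 0, np.float64(-0.581)],[-17.9, -20.2, 2.8, 0, 0, np.float64(-0.581)],[-16.7, -21.3, 2.8, 0, 0, np.float64(-0.581)],[-15.3, -22.3, 2.8, 0, 0, np.float64(-0.581)],[-14.0, -23.2, 2.8, 0, 0, np.float64(-0.581)],[-12.5, -24.0, 2.8, 0, 0, np.float64(-0.581)],[-11.0, -24.7, 2.8, 0, 0, np.float64(-0.581)],[-9.5, -25.3, 2.8, 0, 0, np.float64(-0.581)],[-8.0, -25.8, 2.8, 0, 0, np.float64(-0.581)],[-6.4, -26.3, 2.8, 0, 0, np.float64(-0.581)],
[-4.8, -26.6, 2.8, 0, 0, np.float64(-0.581)],[-3.1, -26.9, 2.8, 0, 0, np.float64(-0.581)],[-1.5, -27.0, 2.8, 0, 0, np.float64(-0.581)],[0.1, -27.0, 2.8, 0, 0, np.float64(-0.581)],[1.8, -27.0, 2.8, 0, 0, np.float64(-0.581)],[3.4, -26.8, 2.8, 0, 0, np.float64(-0.581)],[5.0, -26.6, 2.8, 0, 0, np.float64(-0.581)],[6.7, -26.2, 2.8, 0, 0, np.float64(-0.581)],[8.2, -25.8, 2.8, 0, 0, np.float64(-0.581)],[9.8, -25.2, 2.8, 0, 0, np.float64(-0.581)],
```

play_rows(
  commands=[
    [-19,-19,1,0,0,-0.58],
    [-18,-20,1,0,0,-0.58],
    [-17,-21,1,0,0,-0.58],
    [-15,-22,1,0,0,-0.58],
    [-14,-23,1,0,0,-0.58],
    [-12.5,-24,1,0,0,-0.58],
    [-11,-25,1,0,0,-0.58],
    [-9.5,-25,1,0,0,-0.58],
    [-8,-26,2,0,0,-0.58],
    [-6.5,-26,2,0,0,-0.58],
  ],
  grip=-0.4,
  force=25,
)

```text
clock: 1.1
eef_pos: [0.3292, -0.3397, 0.2353]
tool_rot: [[0.822, -0.57, -0.0], [-0.57, -0.822, 0.0], [-0.0, 0.0, -1.0]]
ft_force: [0.2, 0.2, 0.2]
opening: 0.0608
```

```bash
sed -i 's/round(-dy\/n\/6,3)/round(float(-dy\/n\/6),3)/' go.py; python3 go.py 0.4425 -0.0945 0.12 0 10
```

```text
t 1.1 p [ 0.3292 -0.3397  0.2353] yaw -34.72 tilt [-0.01  0.  ] F [0.2 0.2 0.2] T [ 0.03 -0.07 -0.06] open 0.0608 q [ 1.    0.02 -0.3   1.85  0.01  1.27  0.09]
[-4.7, -26.6, 11.5, 0, 0, -0.579],[-3.0, -26.8, 11.5, 0, 0, -0.579],[-1.4, -27.0, 11.5, 0, 0, -0.579],[0.2, -27.0, 11.5, 0, 0, -0.579],[1.9, -26.9, 11.5, 0, 0, -0.579],[3.5, -26.8, 11.5, 0, 0, -0.579],[5.1, -26.5, 11.5, 0, 0, -0.579],[6.7, -26.2, 11.5, 0, 0, -0.579],[8.3, -25.7, 11.5, 0, 0, -0.579],[9.8, -25.2, 11.5, 0, 0, -0.579],
```

play_rows(
  commands=[
    [-4.7,-26.6,11,0,0,-0.58],
    [-3,-27,11,0,0,-0.58],
    [-1.4,-27,11,0,0,-0.58],
    [0.2,-27,11,0,0,-0.58],
    [1.9,-27,11,0,0,-0.58],
    [3.5,-26.8,11,0,0,-0.58],
    [5.1,-26.5,11,0,0,-0.58],
    [6.7,-26.2,11,0,0,-0.58],
    [8.3,-25.7,11,0,0,-0.58],
    [9.8,-25,11,0,0,-0.58],
  ],
)

```text
clock: 2.1
eef_pos: [0.4431, -0.0944, 0.1249]
tool_rot: [[1.0, 0.002, 0.0], [0.002, -1.0, 0.0], [0.0, -0.0, -1.0]]
ft_force: [0.5, -0.6, -0.5]
opening: 0.061
```

```bash
python3 go.py 0.4425 -0.0945 0.0345 0 10;  cat > snap.py <<'E'
import sys
from h import *
from cell import optics
tag=sys.argv[1]; c=list(map(float,sys.argv[2:5]))
for n in sys.argv[5:] or ("top","side"):
    f=optics.grab_frame(n); pickle.dump(f,open(f"{n}_{tag}.pkl","wb"))
    print(crop(f,proj(f,[c])[0],(110,90),6,f"{n}_{tag}"))
E
python3 snap.py a 0.4425 -0.0945 0.02
```

```text
t 2.1 p [ 0.4431 -0.0944  0.1249] yaw 0.13 tilt [0.01 0.  ] F [ 0.5 -0.6 -0.5] T [-0.05 -0.07 -0.03] open 0.061 q [ 0.69  0.11 -0.6   2.02  0.07  1.03  0.05]
[-0.1, 0.0, 9.0, 0, 0, 0.002],[-0.1, 0.0, 9.0, 0, 0, 0.002],[-0.1, 0.0, 9.0, 0, 0, 0.002],[-0.1, 0.0, 9.0, 0, 0, 0.002],[-0.1, 0.0, 9.0, 0, 0, 0.002],[-0.1, 0.0, 9.0, 0, 0, 0.002],[-0.1, 0.0, 9.0, 0, 0, 0.002],[-0.1, 0.0, 9.0, 0, 0, 0.002],[-0.1, 0.0, 9.0, 0, 0, 0.002],[-0.1, 0.0, 9.0, 0, 0, 0.002],
(287, 197)
(297, 163)
```

View pics/side_a.png

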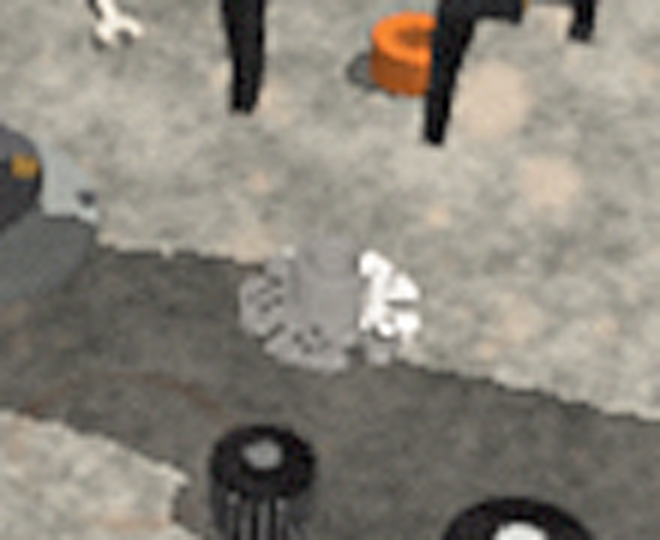

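play_rows(
  commands=[
    [0,0,12,0,0,0],
    [0,0,12,0,0,0],
    [0,0,12,0,0,0],
    [0,0,12,0,0,0],
    [0,0,12,0,0,0],
    [-0.5,0,10,0,0,0],
    [0,0,8,0,0,0],
    [0,0,6,0,0,0],
    [0,0,4,0,0,0],
    [0,0,2,0,0,0],
  ],
)

```text
clock: 3.2
eef_pos: [0.4423, -0.0963, 0.0353]
tool_rot: [[1.0, -0.002, -0.0], [-0.002, -1.0, 0.0], [-0.0, -0.0, -1.0]]
ft_force: [0.4, 0.4, 0.6]
opening: 0.0611
```

play_rows(
  commands=[
    [0,-1.8,1,0,0,0],
    [0,0,0,0,0,0],
    [0,0,0,0,0,0],
    [0,0,0,0,0,0],
    [0,0,0,0,0,0],
    [0,0,0,0,0,0],
    [0,0,0,0,0,0],
    [0,0,0,0,0,0],
    [0,0,0,0,0,0],
    [0,0,0,0,0,0],
  ],
  grip=1,
  force=25,
)

```text
clock: 4.2
eef_pos: [0.4425, -0.0946, 0.0347]
tool_rot: [[1.0, -0.002, 0.0], [-0.002, -1.0, -0.0], [0.0, 0.0, -1.0]]
ft_force: [-0.6, 0.9, 4.7]
opening: 0.0318
```

```bash
python3 snap.py b 0.4425 -0.0945 0.02;python3 go.py 0.4425 -0.0945 0.134 0 10
```

```text
(287, 197)
(297, 163)
t 4.3 p [ 0.4425 -0.0946  0.0347] yaw -0.13 tilt [ 0.02 -0.01] F [-0.5 -0.8  4.6] T [-0.05  0.06  0.02] open 0.0315 q [ 0.65  0.26 -0.58  2.09  0.19  0.84 -0.05]
[0.0, -0.0, -9.9, 0, 0, -0.002],[0.0, -0.0, -9.9, 0, 0, -0.002],[0.0, -0.0, -9.9, 0, 0, -0.002],[0.0, -0.0, -9.9, 0, 0, -0.002],[0.0, -0.0, -9.9, 0, 0, -0.002],[0.0, -0.0, -9.9, 0, 0, -0.002],[0.0, -0.0, -9.9, 0, 0, -0.002],[0.0, -0.0, -9.9, 0, 0, -0.002],[0.0, -0.0, -9.9, 0, 0, -0.002],[0.0, -0.0, -9.9, 0, 0, -0.002],
```

View pics/side_b.png

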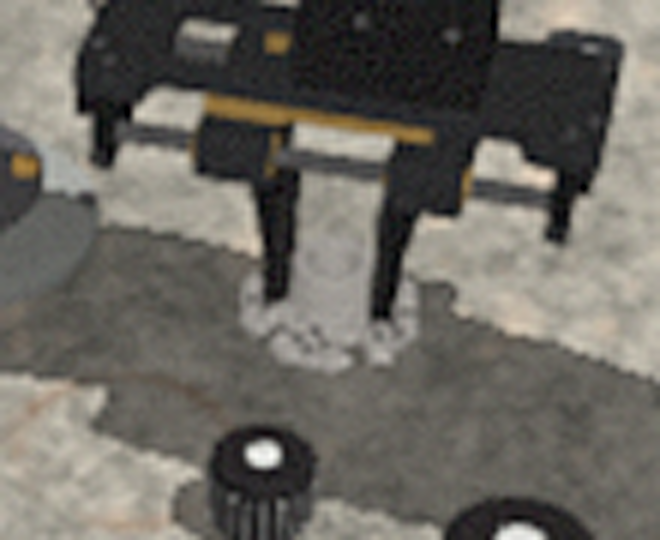

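play_rows(
  commands=[
    [0,0,-4,0,0,0],
    [0,0,-8,0,0,0],
    [0,0,-12,0,0,0],
    [0,0,-12,0,0,0],
    [0,0,-12,0,0,0],
    [0,0,-12,0,0,0],
    [0,0,-12,0,0,0],
    [0,0,-12,0,0,0],
    [0,0,-10,0,0,0],
    [0,0,-7,0,0,0],
  ],
)

```text
clock: 5.3
eef_pos: [0.4425, -0.0946, 0.1366]
tool_rot: [[1.0, -0.002, 0.001], [-0.002, -1.0, -0.0], [0.001, 0.0, -1.0]]
ft_force: [-0.4, -0.0, -1.3]
opening: 0.0318
```

```bash
python3 go.py 0.5957 -0.1112 0.136 -4.5 10
```

```text
t 5.3 p [ 0.4425 -0.0946  0.1366] yaw -0.13 tilt [ 0.04 -0.02] F [-0.4 -0.  -1.3] T [-0.05 -0.06 -0.03] open 0.0318 q [ 0.7   0.09 -0.61  2.01  0.06  1.06  0.06]
[15.3, 1.6, 0.1, 0, 0, 0.073],[15.3, 1.5, 0.1, 0, 0, 0.073],[15.3, 1.4, 0.1, 0, 0, 0.073],[15.4, 1.3, 0.1, 0, 0, 0.073],[15.4, 1.2, 0.1, 0, 0, 0.073],[15.4, 1.0, 0.1, 0, 0, 0.073],[15.4, 0.9, 0.1, 0, 0, 0.073],[15.4, 0.8, 0.1, 0, 0, 0.073],[15.4, 0.7, 0.1, 0, 0, 0.073],[15.4, 0.6, 0.1, 0, 0, 0.073],
```

play_rows(
  commands=[
    [10,1,0,0,0,0.07],
    [16,1.5,0,0,0,0.07],
    [18,1.5,0,0,0,0.07],
    [18,1.5,0,0,0,0.07],
    [18,1.2,0,0,0,0.07],
    [18,1,0,0,0,0.08],
    [18,1,0,0,0,0.08],
    [17,1,0,0,0,0.08],
    [13,0.8,0,0,0,0.07],
    [7.5,0.5,0,0,0,0.07],
  ],
)

```text
clock: 6.3
eef_pos: [0.5963, -0.1109, 0.1344]
tool_rot: [[0.997, -0.079, -0.001], [-0.079, -0.997, 0.001], [-0.001, -0.001, -1.0]]
ft_force: [-1.0, -0.1, -1.6]
opening: 0.0313
```

```bash
python3 snap.py c 0.5957 -0.1112 0.08;python3 go.py 0.5957 -0.1112 0.136 -4.5 10
```

```text
(291, 130)
(234, 127)
t 6.4 p [ 0.5959 -0.1108  0.1347] yaw -4.53 tilt [-0.04  0.04] F [-1.   0.1 -2.3] T [ 0.02 -0.06 -0.  ] open 0.0317 q [ 0.55  0.43 -0.56  1.62  0.24  1.15 -0.14]
[-0.0, 0.0, -0.1, 0, 0, -0.001],[-0.0, 0.0, -0.1, 0, 0, -0.001],[-0.0, 0.0, -0.1, 0, 0, -0.001],[-0.0, 0.0, -0.1, 0, 0, -0.001],[-0.0, 0.0, -0.1, 0, 0, -0.001],[-0.0, 0.0, -0.1, 0, 0, -0.001],[-0.0, 0.0, -0.1, 0, 0, -0.001],[-0.0, 0.0, -0.1, 0, 0, -0.001],[-0.0, 0.0, -0.1, 0, 0, -0.001],[-0.0, 0.0, -0.1, 0, 0, -0.001],
```

View pics/side_c.png

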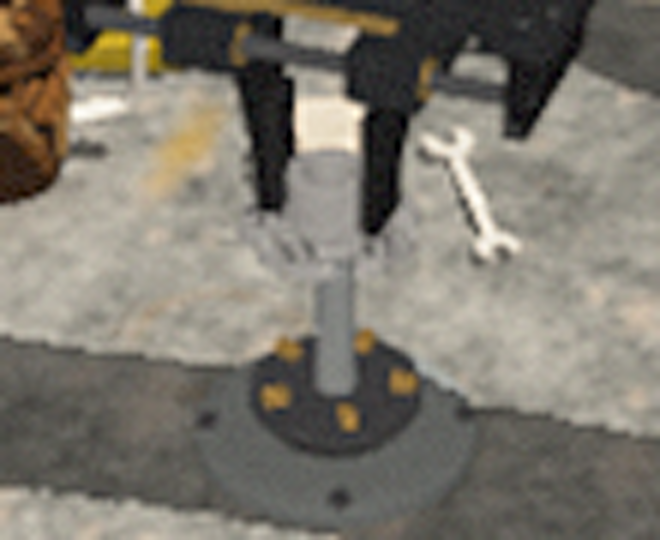

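View pics/top_c.png

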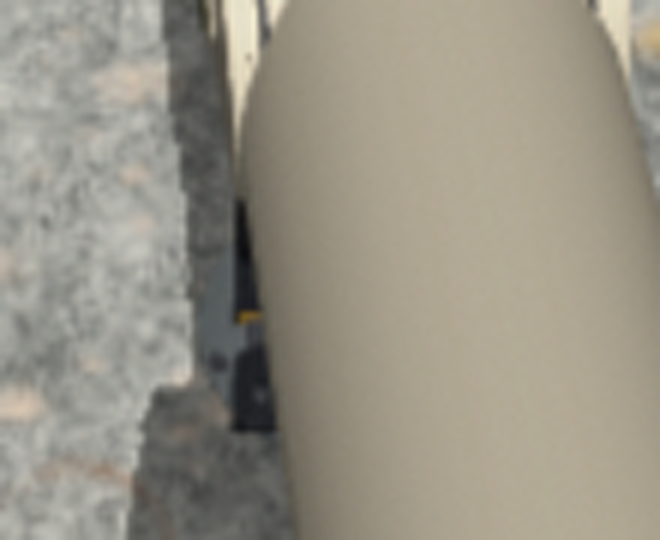

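```bash
python3 - <<'E'
from h import *
f=pickle.load(open("side_c.pkl","rb"))
c=np.array([.5959,-.1108]); cp=np.array([.5957,-.1112])
crop(f,proj(f,[[*cp,.08]])[0],(80,70),9,"side_c2",[(circ(c,.016,.128),(0,255,0)),(circ(c,.033,.100),(0,0,255)),(circ(c,.033,.106),(0,0,255)),(circ(c,.016,.106),(0,255,0)),(circ(cp,.008,.028),(255,0,0)),(circ(cp,.008,.082),(255,0,0)),(circ(cp,.034,.028),(255,0,255))])
E
```

```text
(no output)
```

View pics/side_c2.png

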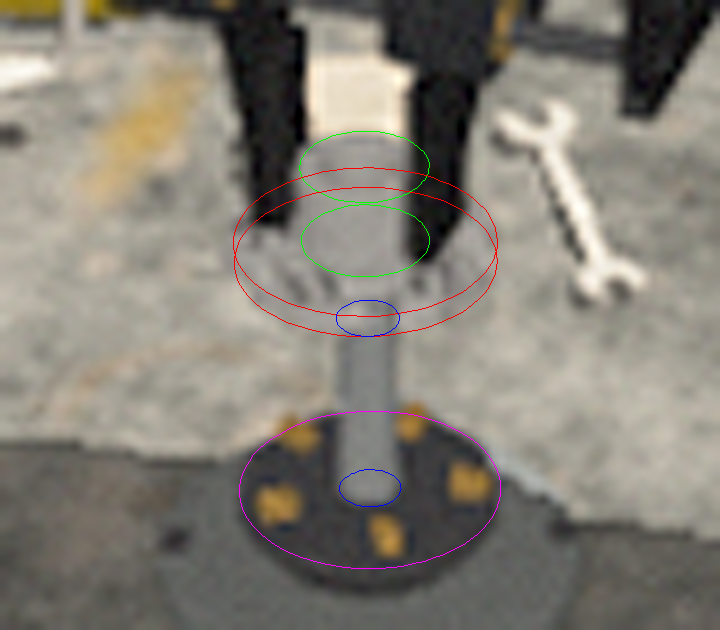

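play_rows(
  commands=[
    [0,0,4,0,0,0],
    [0,0,4,0,0,0],
    [0,0,4,0,0,0],
    [0,0,3,0,0,0],
    [0,0,3,0,0,0],
    [0,0,3,0,0,0],
    [0,0,3,0,0,0],
    [0,0,3,0,0,0],
    [0,0,2,0,0,0],
    [0,0,1,0,0,0],
  ],
)

```text
clock: 7.4
eef_pos: [0.5953, -0.1109, 0.1053]
tool_rot: [[0.997, -0.079, -0.0], [-0.079, -0.997, -0.0], [-0.0, 0.0, -1.0]]
ft_force: [0.1, -0.5, -1.6]
opening: 0.0317
```

```bash
python3 go.py
```

```text
t 7.4 p [ 0.5953 -0.1109  0.1053] yaw -4.51 tilt [-0.01 -0.  ] F [ 0.1 -0.5 -1.6] T [ 0.04 -0.11  0.03] open 0.0317 q [ 0.54  0.46 -0.55  1.65  0.26  1.1  -0.16]
```

play_rows(
  commands=[
    [0,0,4,0,0,0],
    [0,0,5,0,0,0],
    [0,0,5,0,0,0],
    [0,0,5,0,0,0],
    [0,0,4,0,0,0],
    [0,0,4,0,0,0],
    [0,0,3,0,0,0],
    [0,0,2,0,0,0],
    [0,0,1,0,0,0],
    [0,0,1,0,0,0],
  ],
)

```text
clock: 8.4
eef_pos: [0.5954, -0.1109, 0.0716]
tool_rot: [[0.997, -0.079, 0.0], [-0.079, -0.997, -0.0], [0.0, 0.0, -1.0]]
ft_force: [-0.2, -0.4, -1.3]
opening: 0.0317
```

```bash
python3 go.py
```

```text
t 8.4 p [ 0.5954 -0.1109  0.0716] yaw -4.51 tilt [ 0.01 -0.01] F [-0.2 -0.4 -1.3] T [ 0.01 -0.05 -0.03] open 0.0317 q [ 0.53  0.5  -0.53  1.68  0.29  1.04 -0.17]
```

Small steps down now, watching the force.

play_rows(
  commands=[
    [0,0,0.5,0,0,0],
    [0,0,0.5,0,0,0],
    [0,0,0.5,0,0,0],
    [0,0,0.5,0,0,0],
    [0,0,0.5,0,0,0],
    [0,0,0.5,0,0,0],
    [0,0,0.5,0,0,0],
    [0,0,0.5,0,0,0],
    [0,0,0,0,0,0],
    [0,0,0,0,0,0],
  ],
)

```text
clock: 9.4
eef_pos: [0.5953, -0.1109, 0.0676]
tool_rot: [[0.997, -0.079, 0.0], [-0.079, -0.997, -0.0], [0.0, 0.0, -1.0]]
ft_force: [0.5, -0.3, -1.2]
opening: 0.0318
```

```bash
python3 go.py
```

```text
t 9.4 p [ 0.5953 -0.1109  0.0676] yaw -4.51 tilt [ 0. -0.] F [ 0.5 -0.3 -1.2] T [-0.04 -0.17  0.02] open 0.0318 q [ 0.53  0.51 -0.53  1.68  0.29  1.04 -0.18]
```

play_rows(
  commands=[
    [0,0,0.5,0,0,0],
    [0,0,0.5,0,0,0],
    [0,0,0.5,0,0,0],
    [0,0,0.5,0,0,0],
    [0,0,0,0,0,0],
    [0,0,0,0,0,0],
    [0,0,0,0,0,0],
    [0,0,0,0,0,0],
    [0,0,0,0,0,0],
    [0,0,0,0,0,0],
  ],
)

```text
clock: 10.4
eef_pos: [0.5953, -0.1109, 0.0656]
tool_rot: [[0.997, -0.079, 0.0], [-0.079, -0.997, -0.0], [0.0, 0.0, -1.0]]
ft_force: [0.2, 0.0, -2.5]
opening: 0.0321
```

```bash
python3 go.py
```

```text
t 10.4 p [ 0.5953 -0.1109  0.0656] yaw -4.51 tilt [ 0. -0.] F [ 0.2  0.  -2.5] T [-0.02 -0.04 -0.03] open 0.0321 q [ 0.53  0.51 -0.53  1.68  0.29  1.03 -0.18]
```

Expected bottom is now about 31 mm, below the lug tops at 34 mm, with no contact force. The lugs are in the notches, so I'll carry on down to home.

play_rows(
  commands=[
    [0,0,0.5,0,0,0],
    [0,0,0.5,0,0,0],
    [0,0,0.5,0,0,0],
    [0,0,0.5,0,0,0],
    [0,0,0.5,0,0,0],
    [0,0,0,0,0,0],
    [0,0,0,0,0,0],
    [0,0,0,0,0,0],
    [0,0,0,0,0,0],
    [0,0,0,0,0,0],
  ],
)

```text
clock: 11.4
eef_pos: [0.5953, -0.1109, 0.0631]
tool_rot: [[0.997, -0.079, 0.0], [-0.079, -0.997, -0.0], [0.0, 0.0, -1.0]]
ft_force: [0.5, -0.7, -1.7]
opening: 0.0319
```

```bash
python3 go.py; python3 snap.py d 0.5957 -0.1112 0.04 side
```

```text
t 11.4 p [ 0.5953 -0.1109  0.0631] yaw -4.51 tilt [ 0. -0.] F [ 0.5 -0.7 -1.7] T [-0.01 -0.08  0.01] open 0.0319 q [ 0.53  0.51 -0.53  1.68  0.29  1.03 -0.18]
(234, 141)
```

View pics/side_d.png

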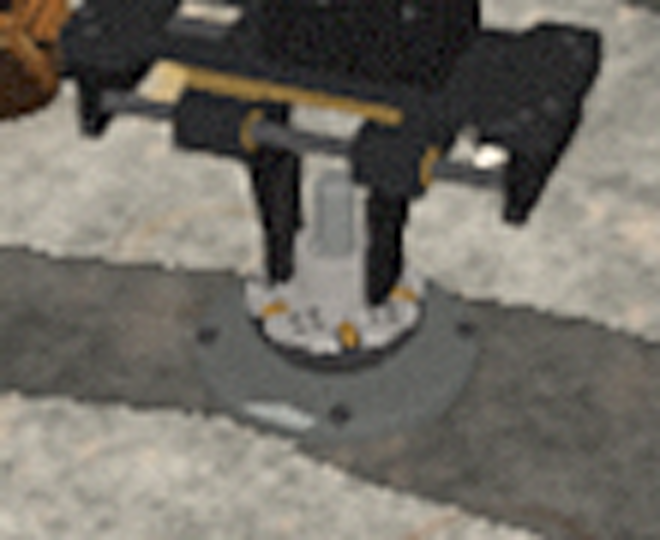

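The picture shows the brass lugs (crop 270,308; 348,335; 403,293) sitting in the notches, with the plate almost on the hub. I'll make the last fine step.

play_rows(
  commands=[
    [0,0,0.3,0,0,0],
    [0,0,0.3,0,0,0],
    [0,0,0.3,0,0,0],
    [0,0,0.3,0,0,0],
    [0,0,0,0,0,0],
    [0,0,0,0,0,0],
    [0,0,0,0,0,0],
    [0,0,0,0,0,0],
    [0,0,0,0,0,0],
    [0,0,0,0,0,0],
  ],
)

```text
clock: 12.45
eef_pos: [0.5954, -0.1109, 0.0619]
tool_rot: [[0.997, -0.079, 0.0], [-0.079, -0.997, -0.0], [0.0, 0.0, -1.0]]
ft_force: [-1.8, 0.2, 3.9]
opening: 0.0318
```

```bash
python3 go.py
```

```text
t 12.45 p [ 0.5954 -0.1109  0.0619] yaw -4.51 tilt [ 0.01 -0.01] F [-1.8  0.2  3.9] T [ 0.04  0.27 -0.04] open 0.0318 q [ 0.53  0.51 -0.53  1.68  0.3   1.03 -0.18]
```

play_rows(
  commands=[
    [0,0,0,0,0,0],
    [0,0,0,0,0,0],
    [0,0,0,0,0,0],
    [0,0,0,0,0,0],
    [0,0,0,0,0,0],
    [0,0,-6,0,0,0],
    [0,0,-14,0,0,0],
    [0,0,-20,0,0,0],
    [0,0,-20,0,0,0],
    [0,0,-20,0,0,0],
  ],
  grip=-0.4,
)

```text
clock: 13.45
eef_pos: [0.5956, -0.1108, 0.144]
tool_rot: [[0.997, -0.078, 0.001], [-0.078, -0.997, -0.0], [0.001, 0.0, -1.0]]
ft_force: [-0.5, 0.0, 0.2]
opening: 0.0604
```

```bash
python3 snap.py e 0.5957 -0.1112 0.04 side; python3 go.py 0.4393 -0.2608 0.12 -15 10
```

```text
(234, 141)
t 13.5 p [ 0.5972 -0.1109  0.1477] yaw -4.5 tilt [ 0.32 -0.07] F [2.4 0.2 3.8] T [-0.03 -0.21 -0.  ] open 0.0607 q [ 0.55  0.42 -0.56  1.61  0.24  1.17 -0.14]
[-14.6, 16.2, 2.8, 0, 0, 0.175],[-14.3, 16.5, 2.8, 0, 0, 0.175],[-14.0, 16.7, 2.8, 0, 0, 0.175],[-13.7, 17.0, 2.8, 0, 0, 0.175],[-13.3, 17.2, 2.8, 0, 0, 0.175],[-13.0, 17.5, 2.8, 0, 0, 0.175],[-12.7, 17.7, 2.8, 0, 0, 0.175],[-12.4, 17.9, 2.8, 0, 0, 0.175],[-12.0, 18.1, 2.8, 0, 0, 0.175],[-11.7, 18.4, 2.8, 0, 0, 0.175],
```

View pics/side_e.png

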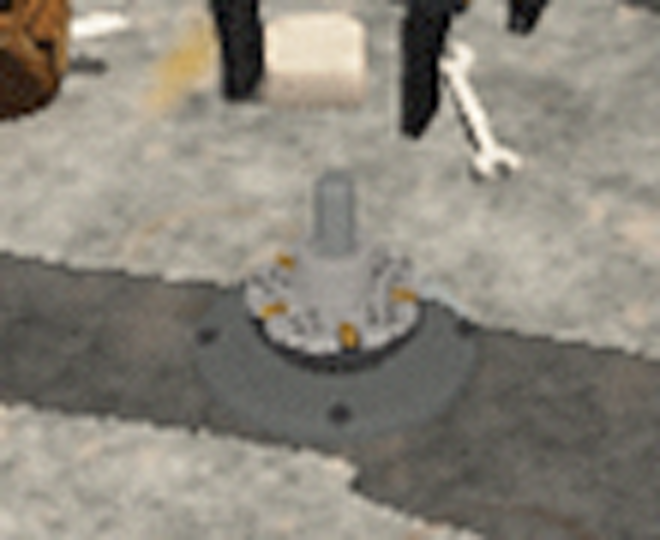

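The plate is home and flat, with four lugs visible in their notches around the collar. On to the spacer.

play_rows(
  commands=[
    [-8,8,0,0,0,0.17],
    [-15,16,0,0,0,0.18],
    [-17,20,2,0,0,0.18],
    [-17,22,4,0,0,0.18],
    [-16,22,4,0,0,0.18],
    [-16,21,4,0,0,0.18],
    [-14,20,4,0,0,0.17],
    [-12,19,4,0,0,0.17],
    [-10,16,4,0,0,0.17],
    [-6,10,2,0,0,0.17],
  ],
)

```text
clock: 14.5
eef_pos: [0.436, -0.2634, 0.1133]
tool_rot: [[0.965, -0.262, -0.001], [-0.262, -0.965, 0.0], [-0.001, 0.0, -1.0]]
ft_force: [-0.7, 0.0, -0.5]
opening: 0.0608
```

```bash
python3 snap.py f 0.4393 -0.2608 0.02 side; python3 go.py 0.4393 -0.2608 0.029 -15 10
```

```text
(310, 123)
t 14.55 p [ 0.4353 -0.2644  0.1131] yaw -15.32 tilt [-0.1  -0.01] F [-1.6 -1.7  0.2] T [-0.16  0.01 -0.  ] open 0.0606 q [ 0.87  0.24 -0.46  1.9   0.12  1.03  0.09]
[0.3, -0.5, 8.4, 0, 0, -0.005],[0.3, -0.5, 8.4, 0, 0, -0.005],[0.3, -0.5, 8.4, 0, 0, -0.005],[0.3, -0.5, 8.4, 0, 0, -0.005],[0.3, -0.5, 8.4, 0, 0, -0.005],[0.3, -0.5, 8.4, 0, 0, -0.005],[0.3, -0.5, 8.4, 0, 0, -0.005],[0.3, -0.5, 8.4, 0, 0, -0.005],[0.3, -0.5, 8.4, 0, 0, -0.005],[0.3, -0.5, 8.4, 0, 0, -0.005],
```

View pics/side_f.png

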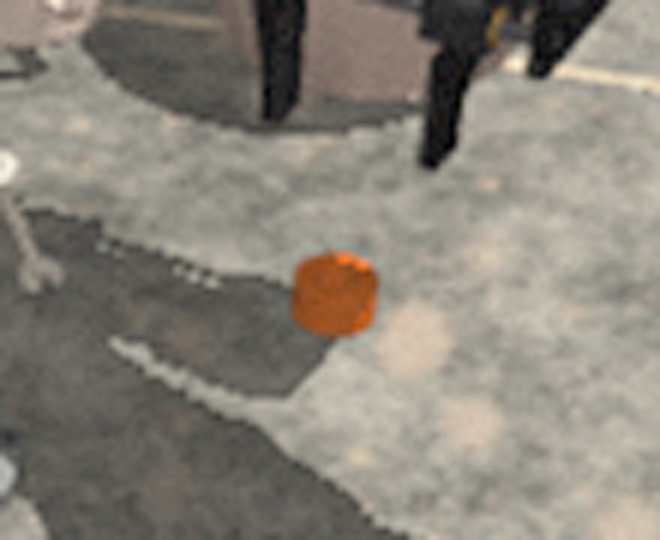

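play_rows(
  commands=[
    [1,-1.5,8,0,0,0],
    [1,-1.5,12,0,0,0],
    [1,-1.5,13,0,0,0],
    [0,0,13,0,0,0],
    [0,0,12,0,0,0],
    [0,0,10,0,0,0],
    [0,0,8,0,0,0],
    [0,0,5,0,0,0],
    [0,0,2,0,0,0],
    [0,0,0,0,0,0],
  ],
)

```text
clock: 15.55
eef_pos: [0.4421, -0.2586, 0.0308]
tool_rot: [[0.966, -0.259, 0.0], [-0.259, -0.966, -0.0], [0.0, 0.0, -1.0]]
ft_force: [-0.5, -0.7, 0.0]
opening: 0.0606
```

```bash
python3 go.py 0.4393 -0.2608 0.029 -15 1; python3 snap.py g 0.4393 -0.2608 0.02 side
```

```text
t 15.55 p [ 0.4421 -0.2586  0.0308] yaw -15.01 tilt [ 0. -0.] F [-0.5 -0.7  0. ] T [-0.01 -0.04 -0.02] open 0.0606 q [ 0.83  0.36 -0.44  1.95  0.2   0.87  0.02]
[-2.1, 2.9, 1.8, 0, 0, -0.002],(310, 123)
```

View pics/side_g.png

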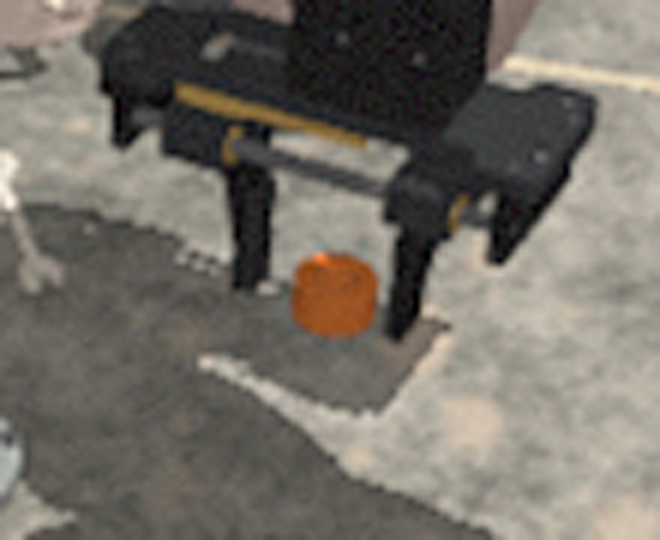

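play_rows(
  commands=[
    [-1,1.5,1,0,0,0],
    [-1,1.4,0.8,0,0,0],
    [0,0,0,0,0,0],
    [0,0,0,0,0,0],
    [0,0,0,0,0,0],
    [0,0,0,0,0,0],
    [0,0,0,0,0,0],
    [0,0,0,0,0,0],
    [0,0,0,0,0,0],
    [0,0,0,0,0,0],
  ],
  grip=0.75,
  force=20,
)

```text
clock: 16.6
eef_pos: [0.4394, -0.2609, 0.0291]
tool_rot: [[0.966, -0.259, 0.0], [-0.259, -0.966, -0.0], [0.0, 0.0, -1.0]]
ft_force: [-1.5, -0.2, 1.8]
opening: 0.0349
```

```bash
python3 go.py
```

```text
t 16.6 p [ 0.4394 -0.2609  0.0291] yaw -15.01 tilt [ 0.   -0.01] F [-1.5 -0.2  1.8] T [-0.1   0.2  -0.01] open 0.0349 q [ 0.84  0.36 -0.44  1.95  0.2   0.87  0.03]
```

```bash
python3 snap.py i 0.4393 -0.2608 0.02; python3 go.py
```

```text
(354, 195)
(310, 123)
t 16.7 p [ 0.4394 -0.2609  0.0291] yaw -15.01 tilt [ 0.01 -0.01] F [-1.3  0.1  3.1] T [-0.11  0.23  0.06] open 0.0347 q [ 0.84  0.36 -0.44  1.95  0.2   0.87  0.03]
```

View pics/side_i.png

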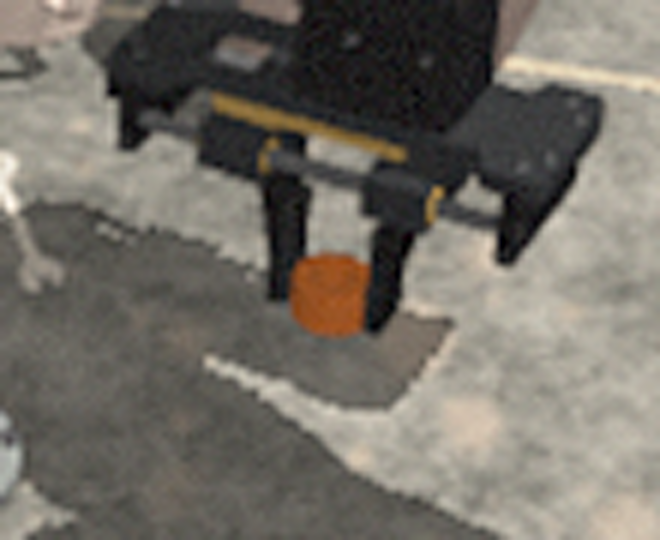

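View pics/top_i.png

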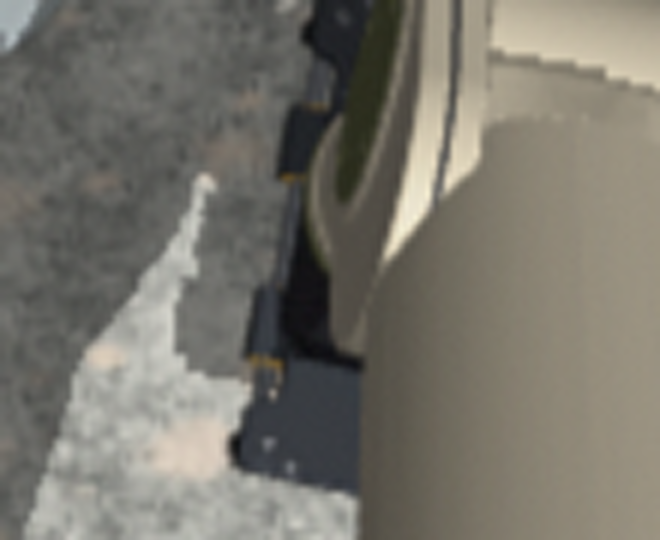

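```bash
python3 - <<'E'
from h import *
f=pickle.load(open("side_i.pkl","rb"))
c=np.array([.4394,-.2609])
crop(f,proj(f,[[*c,.01]])[0],(60,50),13,"side_i2",[(circ(c,.018,.0),(0,255,0)),(circ(c,.018,.02),(0,255,0))])
E
```

```text
(no output)
```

View pics/side_i2.png

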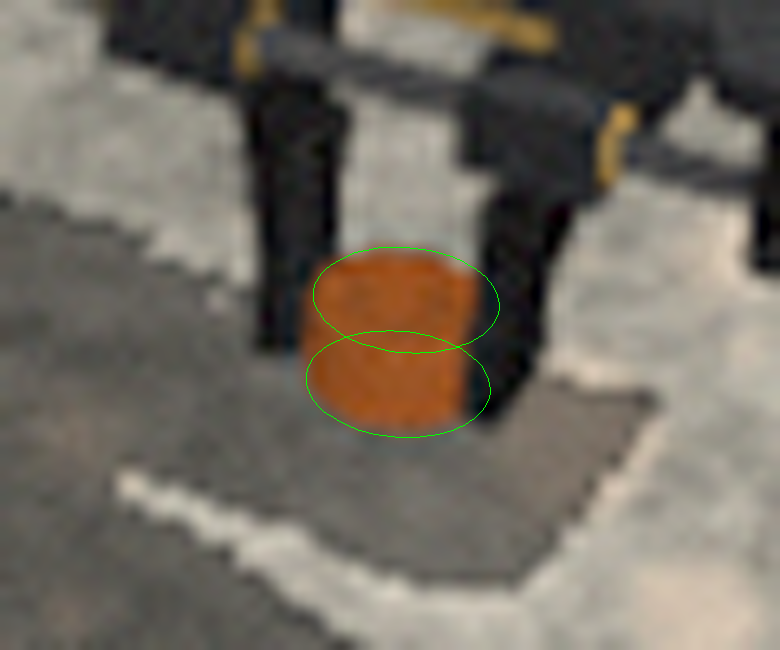

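play_rows(
  commands=[
    [0,0,-4,0,0,0],
    [0,0,-8,0,0,0],
    [0,0,-12,0,0,0],
    [0,0,-12,0,0,0],
    [0,0,-12,0,0,0],
    [0,0,-12,0,0,0],
    [0,0,-12,0,0,0],
    [0,0,-12,0,0,0],
    [0,0,-12,0,0,0],
    [0,0,-7,0,0,0],
  ],
)

```text
clock: 17.7
eef_pos: [0.4397, -0.261, 0.1334]
tool_rot: [[0.966, -0.259, 0.001], [-0.259, -0.966, -0.001], [0.001, 0.0, -1.0]]
ft_force: [0.5, 0.2, -0.7]
opening: 0.0348
```

```bash
python3 go.py 0.5953 -0.1109 0.133 -4.5 10
```

```text
t 17.7 p [ 0.4397 -0.261   0.1334] yaw -15.01 tilt [ 0.06 -0.04] F [ 0.5  0.2 -0.7] T [ 0.   -0.06  0.01] open 0.0348 q [ 0.87  0.22 -0.47  1.88  0.11  1.07  0.1 ]
[11.1, -18.5, 0.0, 0, 0, -0.175],[11.5, -18.3, 0.0, 0, 0, -0.175],[11.8, -18.1, 0.0, 0, 0, -0.175],[12.1, -17.9, 0.0, 0, 0, -0.175],[12.5, -17.7, 0.0, 0, 0, -0.175],[12.8, -17.4, 0.0, 0, 0, -0.175],[13.1, -17.2, 0.0, 0, 0, -0.175],[13.4, -16.9, 0.0, 0, 0, -0.175],[13.7, -16.7, 0.0, 0, 0, -0.175],[14.0, -16.4, 0.0, 0, 0, -0.175],
```

play_rows(
  commands=[
    [5.6,-9.2,0,0,0,-0.17],
    [10.3,-16.5,0,0,0,-0.18],
    [14.2,-21.7,0,0,0,-0.18],
    [15.7,-23.3,0,0,0,-0.18],
    [16.2,-23,0,0,0,-0.18],
    [16.6,-22.6,0,0,0,-0.18],
    [15.7,-20.6,0,0,0,-0.17],
    [13.4,-16.9,0,0,0,-0.17],
    [11,-13.4,0,0,0,-0.17],
    [7,-8.2,0,0,0,-0.17],
  ],
)

```text
clock: 18.7
eef_pos: [0.5956, -0.108, 0.1314]
tool_rot: [[0.997, -0.075, -0.001], [-0.075, -0.997, 0.001], [-0.001, -0.001, -1.0]]
ft_force: [0.8, 0.2, -0.6]
opening: 0.0351
```

```bash
python3 snap.py j 0.5957 -0.1112 0.08 side;python3 go.py 0.5953 -0.1109 0.115 -4.5 10; python3 - <<'E'
from h import *
from cell import bot
p=bot.state()["eef_pos"]
f=pickle.load(open("side_j.pkl","rb"))
c=p[:2]; b=p[2]-.0291; cp=np.array([.5957,-.1112]); print(b)
crop(f,proj(f,[[*cp,.07]])[0],(80,70),9,"side_j2",[(circ(c,.018,b),(0,255,0)),(circ(c,.018,b+.02),(0,255,0)),(circ(cp,.033,.034),(0,0,255)),(circ(cp,.016,.056),(0,0,255)),(circ(cp,.0055,.086),(255,0,0)),(circ(cp,.034,.028),(255,0,255))])
E
```

```text
(234, 127)
t 18.75 p [ 0.5962 -0.1073  0.1316] yaw -4.19 tilt [0.01 0.1 ] F [-1.1  1.3 -0.3] T [ 0.12 -0.05  0.03] open 0.0352 q [ 0.55  0.44 -0.57  1.63  0.25  1.15 -0.15]
[-0.1, 0.4, 1.7, 0, 0, 0.005],[-0.1, 0.4, 1.7, 0, 0, 0.005],[-0.1, 0.4, 1.7, 0, 0, 0.005],[-0.1, 0.4, 1.7, 0, 0, 0.005],[-0.1, 0.4, 1.7, 0, 0, 0.005],[-0.1, 0.4, 1.7, 0, 0, 0.005],[-0.1, 0.4, 1.7, 0, 0, 0.005],[-0.1, 0.4, 1.7, 0, 0, 0.005],[-0.1, 0.4, 1.7, 0, 0, 0.005],[-0.1, 0.4, 1.7, 0, 0, 0.005],
0.10245894001862361
```

View pics/side_j2.png

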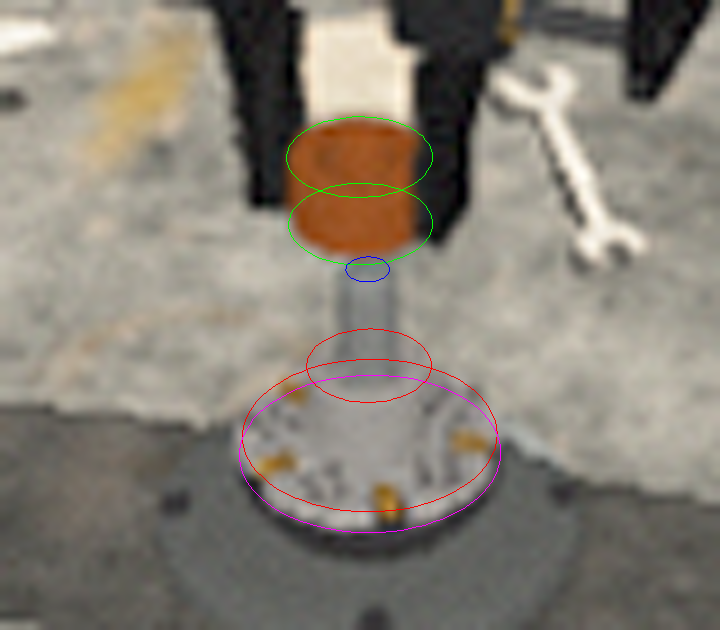

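The plate overlay confirms it is home, with the rim top matching the 34 mm circle. I'll centre the spacer and lower it.

play_rows(
  commands=[
    [-0.6,2,0,0,0,0.05],
    [0,1.4,2,0,0,0],
    [0,0,3,0,0,0],
    [0,0,3,0,0,0],
    [0,0,3,0,0,0],
    [0,0,3,0,0,0],
    [0,0,3,0,0,0],
    [0,0,2,0,0,0],
    [0,0,1,0,0,0],
    [0,0,0,0,0,0],
  ],
)

```text
clock: 19.75
eef_pos: [0.5938, -0.1139, 0.112]
tool_rot: [[0.996, -0.084, 0.0], [-0.084, -0.996, 0.0], [0.0, -0.0, -1.0]]
ft_force: [0.2, 0.9, 0.4]
opening: 0.0348
```

```bash
python3 go.py; python3 snap.py k 0.5957 -0.1112 0.08 side
```

```text
t 19.75 p [ 0.5938 -0.1139  0.112 ] yaw -4.8 tilt [0. 0.] F [0.2 0.9 0.4] T [ 0.07 -0.12 -0.  ] open 0.0348 q [ 0.55  0.46 -0.56  1.65  0.26  1.11 -0.16]
(234, 127)
```

View pics/side_k.png

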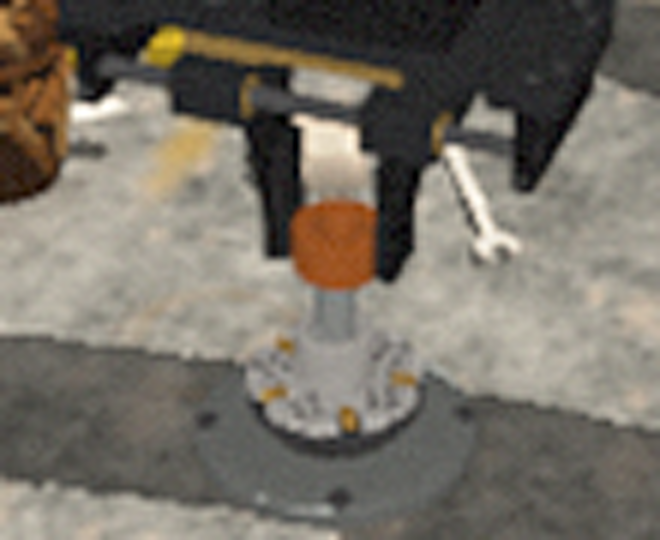

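The commanded pose had already settled, so my correction overshot by about 3 mm and the post's taper is touching lightly. I'll move back before lowering.

play_rows(
  commands=[
    [1,-1.5,0,0,0,0],
    [0.7,-1.2,0,0,0,-0.05],
    [0,0,0,0,0,0],
    [0,0,2,0,0,0],
    [0,0,3,0,0,0],
    [0,0,3,0,0,0],
    [0,0,3,0,0,0],
    [0,0,2,0,0,0],
    [0,0,1,0,0,0],
    [0,0,0,0,0,0],
  ],
)

```text
clock: 20.8
eef_pos: [0.5956, -0.1115, 0.0979]
tool_rot: [[0.997, -0.079, -0.0], [-0.079, -0.997, 0.0], [-0.0, -0.0, -1.0]]
ft_force: [-0.2, 0.3, -1.0]
opening: 0.0345
```

```bash
python3 go.py; python3 snap.py l 0.5957 -0.1112 0.08 side
```

```text
t 20.8 p [ 0.5956 -0.1115  0.0979] yaw -4.51 tilt [-0.01  0.  ] F [-0.2  0.3 -1. ] T [ 0.01 -0.07  0.03] open 0.0345 q [ 0.55  0.47 -0.55  1.66  0.27  1.09 -0.16]
(234, 127)
```

View pics/side_l.png

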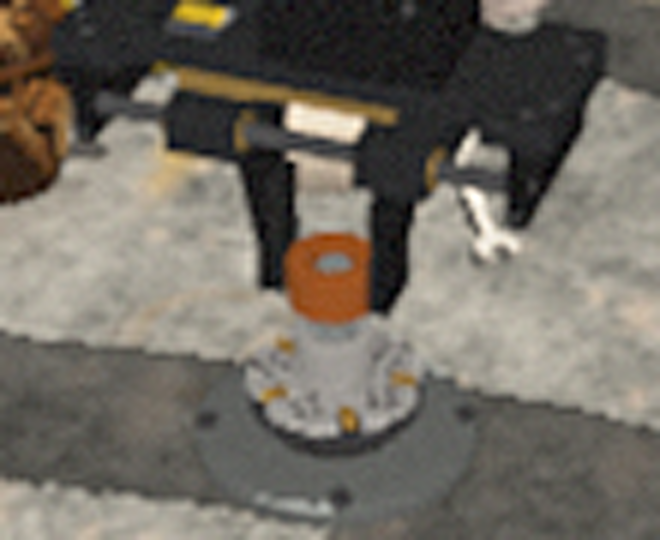

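The post tip shows in the sleeve's bore at crop (333,262). Lowering onto the collar.

play_rows(
  commands=[
    [0,0.2,2,0,0,0],
    [0,0,2,0,0,0],
    [0,0,2,0,0,0],
    [0,0,2,0,0,0],
    [0,0,2,0,0,0],
    [0,0,1,0,0,0],
    [0,0,0.5,0,0,0],
    [0,0,0.5,0,0,0],
    [0,0,0.3,0,0,0],
    [0,0,0,0,0,0],
  ],
)

```text
clock: 21.85
eef_pos: [0.5957, -0.1117, 0.0858]
tool_rot: [[0.997, -0.079, 0.0], [-0.079, -0.997, -0.0], [0.0, 0.0, -1.0]]
ft_force: [-0.3, 0.6, -0.2]
opening: 0.0344
```

```bash
python3 go.py
```

```text
t 21.85 p [ 0.5957 -0.1117  0.0858] yaw -4.51 tilt [ 0.01 -0.  ] F [-0.3  0.6 -0.2] T [ 0.05 -0.09  0.02] open 0.0344 q [ 0.54  0.49 -0.55  1.66  0.28  1.07 -0.17]
```

play_rows(
  commands=[
    [0,0,0.3,0,0,0],
    [0,0,0.3,0,0,0],
    [0,0,0.3,0,0,0],
    [0,0,0,0,0,0],
    [0,0,0,0,0,0],
    [0,0,0,0,0,0],
    [0,0,0,0,0,0],
    [0,0,0,0,0,0],
    [0,0,0,0,0,0],
    [0,0,0,0,0,0],
  ],
)

```text
clock: 22.85
eef_pos: [0.5957, -0.1117, 0.0849]
tool_rot: [[0.997, -0.079, 0.0], [-0.079, -0.997, -0.0], [0.0, 0.0, -1.0]]
ft_force: [0.4, 0.7, -0.2]
opening: 0.0349
```

```bash
python3 go.py; python3 snap.py m 0.5957 -0.1112 0.08 side
```

```text
t 22.85 p [ 0.5957 -0.1117  0.0849] yaw -4.51 tilt [ 0.01 -0.01] F [ 0.4  0.7 -0.2] T [ 0.02 -0.06  0.01] open 0.0349 q [ 0.54  0.49 -0.55  1.67  0.28  1.07 -0.17]
(234, 127)
```

View pics/side_m.png

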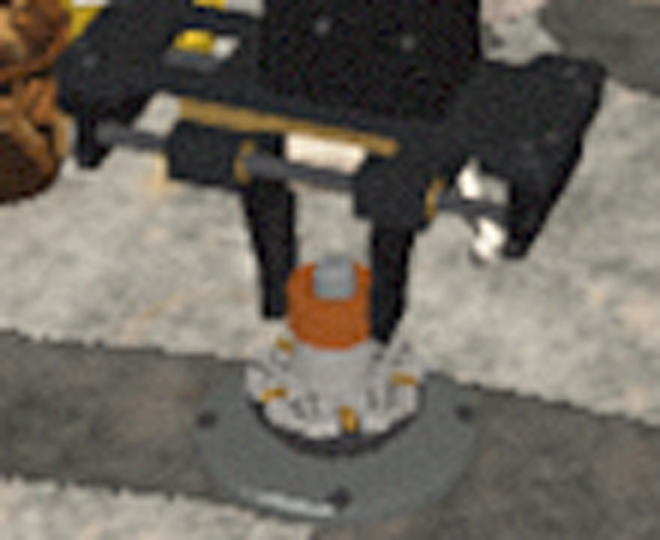

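play_rows(
  commands=[
    [0,0,0.3,0,0,0],
    [0,0,0.3,0,0,0],
    [0,0,0,0,0,0],
    [0,0,0,0,0,0],
    [0,0,0,0,0,0],
    [0,0,0,0,0,0],
    [0,0,0,0,0,0],
    [0,0,0,0,0,0],
    [0,0,0,0,0,0],
    [0,0,0,0,0,0],
  ],
)

```text
clock: 23.9
eef_pos: [0.5957, -0.1117, 0.0843]
tool_rot: [[0.997, -0.079, 0.0], [-0.079, -0.997, -0.0], [0.0, 0.0, -1.0]]
ft_force: [-0.4, 0.5, 3.0]
opening: 0.0349
```

```bash
python3 go.py
```

```text
t 23.9 p [ 0.5957 -0.1117  0.0843] yaw -4.51 tilt [ 0.01 -0.  ] F [-0.4  0.5  3. ] T [ 0.    0.11 -0.04] open 0.0349 q [ 0.54  0.49 -0.55  1.67  0.28  1.07 -0.17]
```

Contact at about 3 N, so the sleeve is seated. Releasing and rising.

play_rows(
  commands=[
    [0,0,0,0,0,0],
    [0,0,0,0,0,0],
    [0,0,0,0,0,0],
    [0,0,0,0,0,0],
    [0,0,0,0,0,0],
    [0,0,-6,0,0,0],
    [0,0,-14,0,0,0],
    [0,0,-18,0,0,0],
    [0,0,-16,0,0,0],
    [0,0,-10,0,0,0],
  ],
  grip=-0.4,
)

```text
clock: 24.9
eef_pos: [0.5965, -0.1117, 0.1507]
tool_rot: [[0.997, -0.079, 0.003], [-0.079, -0.997, -0.001], [0.003, 0.0, -1.0]]
ft_force: [0.4, 0.5, -0.3]
opening: 0.0609
```

```bash
python3 snap.py n 0.5957 -0.1112 0.06 side; python3 go.py 0.4467 0.0209 0.12 -4.5 10;  python3 - <<'E'
from h import *
f=pickle.load(open("side_n.pkl","rb"))
cp=np.array([.5957,-.1112])
crop(f,proj(f,[[*cp,.05]])[0],(80,70),9,"side_n2",[(circ(cp,.018,.056),(0,255,0)),(circ(cp,.018,.076),(0,255,0)),(circ(cp,.033,.034),(0,0,255)),(circ(cp,.0055,.086),(255,0,0)),(circ(cp,.034,.028),(255,0,255))])
E
```

```text
(234, 134)
t 24.95 p [ 0.5969 -0.1118  0.1518] yaw -4.51 tilt [ 0.22 -0.06] F [ 1.  -0.7  1.4] T [-0.04 -0.13 -0.01] open 0.0609 q [ 0.56  0.42 -0.57  1.61  0.24  1.18 -0.14]
[-16.0, -12.0, 3.2, 0, 0, -0.0],[-16.0, -12.0, 3.2, 0, 0, -0.0],[-16.0, -12.0, 3.2, 0, 0, -0.0],[-16.0, -12.0, 3.2, 0, 0, -0.0],[-16.0, -12.0, 3.2, 0, 0, -0.0],[-16.0, -12.0, 3.2, 0, 0, -0.0],[-16.0, -12.0, 3.2, 0, 0, -0.0],[-16.0, -12.0, 3.2, 0, 0, -0.0],[-16.0, -12.0, 3.2, 0, 0, -0.0],[-16.0, -12.0, 3.2, 0, 0, -0.0],
```

View pics/side_n2.png

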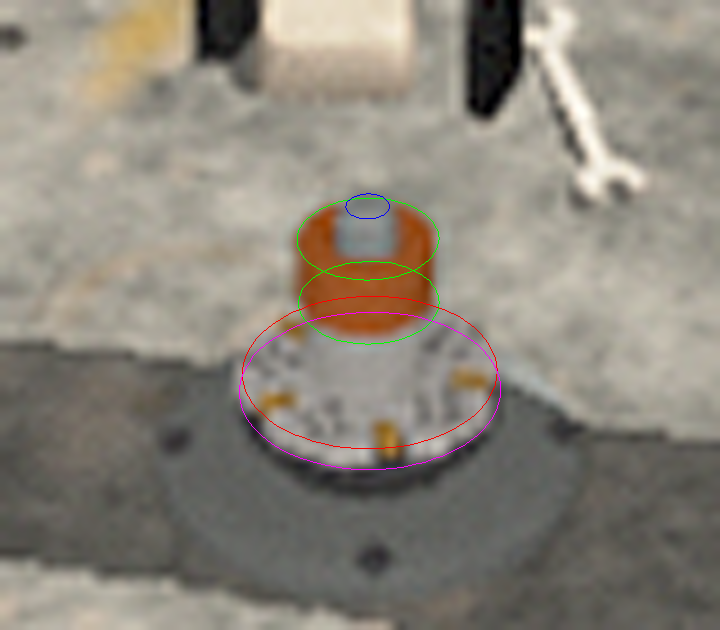

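play_rows(
  commands=[
    [-8,-6,0,0,0,0],
    [-14,-11,0,0,0,0],
    [-19,-14,3,0,0,0],
    [-21,-15.5,4,0,0,0],
    [-21,-15.5,4,0,0,0],
    [-21,-15.5,4,0,0,0],
    [-19,-14,4,0,0,0],
    [-16,-12,4,0,0,0],
    [-13,-10,3,0,0,0],
    [-7,-6.3,2,0,0,0],
  ],
)

```text
clock: 25.95
eef_pos: [0.4446, 0.0211, 0.1193]
tool_rot: [[0.997, -0.078, -0.002], [-0.078, -0.997, -0.001], [-0.002, 0.001, -1.0]]
ft_force: [0.4, 0.3, 0.0]
opening: 0.061
```

```bash
python3 snap.py o 0.4467 0.0209 0.03 side; python3 go.py 0.4467 0.0209 0.031 -4.5 1
```

```text
(285, 193)
t 26.0 p [0.4443 0.0218 0.1192] yaw -4.4 tilt [-0.11 -0.02] F [ 0.1  1.8 -1. ] T [ 0.09 -0.05  0.01] open 0.0607 q [ 0.52  0.11 -0.7   2.04  0.09  1.02 -0.29]
[2.5, 0.8, 88.2, 0, 0, 0.016],
```

View pics/side_o.png

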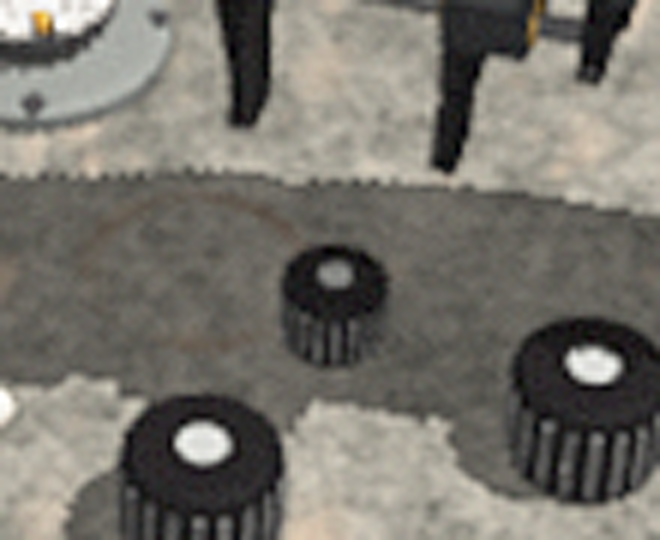

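Descending straight first, then I'll correct once settled.

play_rows(
  commands=[
    [0,0,8,0,0,0],
    [0,0,12,0,0,0],
    [0,0,13,0,0,0],
    [0,0,12,0,0,0],
    [0,0,9,0,0,0],
    [0,0,5,0,0,0],
    [0,0,2,0,0,0],
    [0,0,0,0,0,0],
    [0,0,0,0,0,0],
    [0,0,0,0,0,0],
  ],
)

```text
clock: 27.0
eef_pos: [0.4469, 0.0202, 0.0597]
tool_rot: [[0.997, -0.079, 0.001], [-0.079, -0.997, -0.0], [0.001, 0.0, -1.0]]
ft_force: [0.1, 0.6, -0.1]
opening: 0.061
```

```bash
python3 snap.py p 0.4467 0.0209 0.03 side; python3 go.py 0.4467 0.0209 0.031 -4.5 1
```

```text
(285, 193)
t 27.05 p [0.4469 0.0202 0.0596] yaw -4.51 tilt [ 0.05 -0.01] F [-0.4  0.5  0.1] T [-0.07 -0.14 -0.01] open 0.0608 q [ 0.49  0.22 -0.68  2.08  0.18  0.89 -0.37]
[-0.2, -0.7, 28.6, 0, 0, -0.002],
```

View pics/side_p.png

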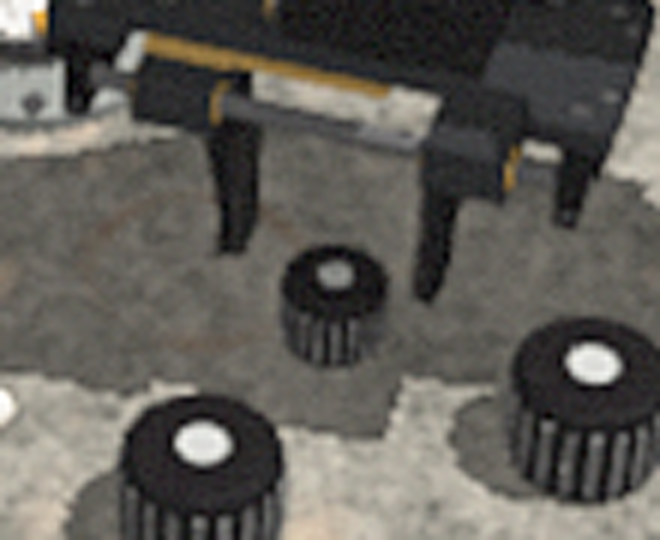

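play_rows(
  commands=[
    [0,-0.7,4,0,0,0],
    [0,0,6,0,0,0],
    [0,0,6,0,0,0],
    [0,0,5,0,0,0],
    [0,0,4,0,0,0],
    [0,0,2,0,0,0],
    [0,0,1,0,0,0],
    [0,0,0,0,0,0],
    [0,0,0,0,0,0],
    [0,0,0,0,0,0],
  ],
)

```text
clock: 28.05
eef_pos: [0.4468, 0.0209, 0.0314]
tool_rot: [[0.997, -0.079, 0.0], [-0.079, -0.997, -0.0], [0.0, 0.0, -1.0]]
ft_force: [0.5, -0.3, -1.1]
opening: 0.0608
```

play_rows(
  commands=[
    [0,0,0,0,0,0],
    [0,0,0,0,0,0],
    [0,0,0,0,0,0],
    [0,0,0,0,0,0],
    [0,0,0,0,0,0],
    [0,0,0,0,0,0],
    [0,0,0,0,0,0],
    [0,0,0,0,0,0],
    [0,0,0,0,0,0],
    [0,0,0,0,0,0],
  ],
  grip=0.75,
  force=20,
)

```text
clock: 29.05
eef_pos: [0.4467, 0.0209, 0.0313]
tool_rot: [[0.997, -0.079, 0.0], [-0.079, -0.997, -0.0], [0.0, 0.0, -1.0]]
ft_force: [-1.3, -0.1, 1.3]
opening: 0.0372
```

```bash
python3 snap.py q 0.4467 0.0209 0.03 side; python3 go.py
```

```text
(285, 193)
t 29.1 p [0.4466 0.0209 0.0312] yaw -4.51 tilt [ 0.   -0.01] F [-0.3  0.1  1.6] T [-0.04 -0.03 -0.02] open 0.0367 q [ 0.47  0.27 -0.67  2.1   0.23  0.84 -0.41]
```

View pics/side_q.png

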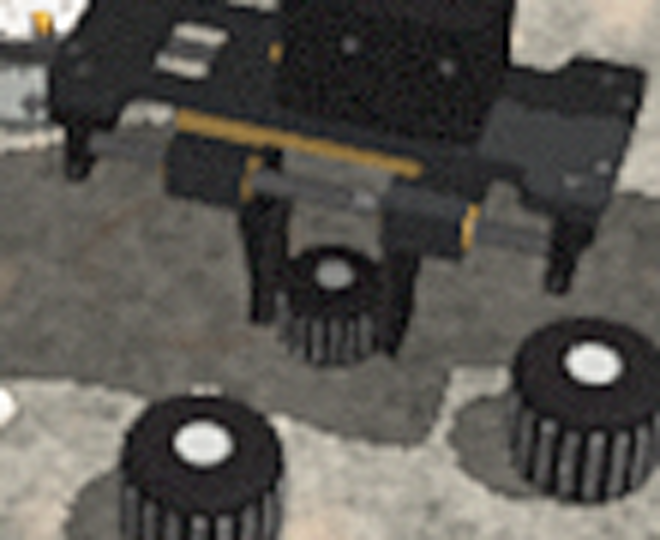

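play_rows(
  commands=[
    [0,0,-4,0,0,0],
    [0,0,-8,0,0,0],
    [0,0,-12,0,0,0],
    [0,0,-12,0,0,0],
    [0,0,-12,0,0,0],
    [0,0,-12,0,0,0],
    [0,0,-12,0,0,0],
    [0,0,-12,0,0,0],
    [0,0,-12,0,0,0],
    [0,0,-7,0,0,0],
  ],
)

```text
clock: 30.1
eef_pos: [0.447, 0.021, 0.1355]
tool_rot: [[0.997, -0.079, 0.001], [-0.079, -0.997, -0.0], [0.001, 0.0, -1.0]]
ft_force: [-0.2, -0.2, -2.4]
opening: 0.0375
```

play_rows(
  commands=[
    [0,0,0,0,0,0],
    [9,7,0,0,0,0],
    [16,12,0,0,0,0],
    [22,16,0,0,0,0],
    [25,18,0,0,0,0],
    [25,19,0,0,0,0],
    [22,18,0,0,0,0],
    [19,15,0,0,0,0],
    [13,10,0,0,0,0],
    [8,5,0,0,0,0],
  ],
)

```text
clock: 31.1
eef_pos: [0.5962, -0.1133, 0.1327]
tool_rot: [[0.997, -0.081, -0.002], [-0.081, -0.997, -0.0], [-0.002, 0.0, -1.0]]
ft_force: [0.3, -0.3, -0.9]
opening: 0.0368
```

play_rows(
  commands=[
    [0,0,0,0,0,0],
    [0,0,0,0,0,0],
    [0,0,0,0,0,0],
    [0,0,0,0,0,0],
    [0,0,0,0,0,0],
    [0,0,0,0,0,0],
    [0,0,0,0,0,0],
    [0,0,0,0,0,0],
    [0,0,0,0,0,0],
    [0,0,0,0,0,0],
  ],
)

```text
clock: 32.1
eef_pos: [0.5957, -0.1112, 0.1342]
tool_rot: [[0.997, -0.079, 0.0], [-0.079, -0.997, -0.0], [0.0, 0.0, -1.0]]
ft_force: [1.3, -0.6, -1.0]
opening: 0.0368
```

```bash
python3 snap.py r 0.5957 -0.1112 0.08 side; python3 go.py 0.5957 -0.1115 0.13 -4.5 1
```

```text
(234, 127)
t 32.15 p [ 0.5957 -0.1112  0.1342] yaw -4.51 tilt [ 0. -0.] F [ 0.4  0.3 -1.5] T [-0.   -0.12 -0.02] open 0.0369 q [ 0.56  0.44 -0.57  1.62  0.25  1.15 -0.15]
[0.0, 0.3, 4.2, 0, 0, -0.001],
```

View pics/side_r.png

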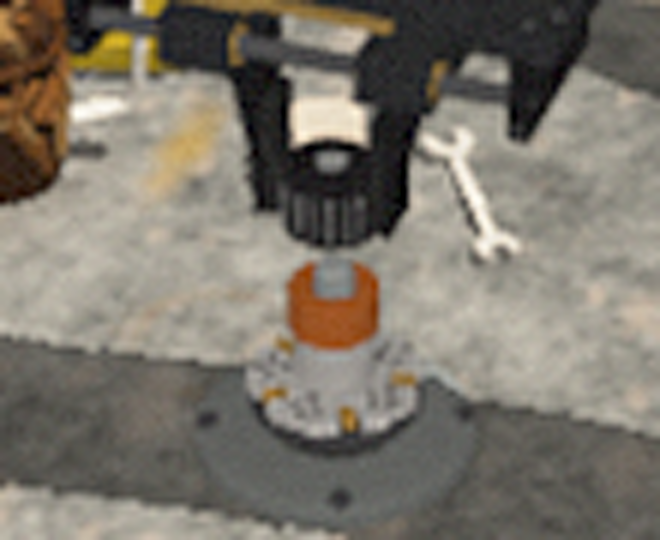

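play_rows(
  commands=[
    [-0.5,0.2,1,0,0,0],
    [0,0,3,0,0,0],
    [0,0,3,0,0,0],
    [0,0,3,0,0,0],
    [0,0,3,0,0,0],
    [0,0,3,0,0,0],
    [0,0,2,0,0,0],
    [0,0,2,0,0,0],
    [0,0,1,0,0,0],
    [0,0,0,0,0,0],
  ],
)

```text
clock: 33.15
eef_pos: [0.5952, -0.1113, 0.1131]
tool_rot: [[0.997, -0.079, -0.0], [-0.079, -0.997, -0.0], [-0.0, 0.0, -1.0]]
ft_force: [0.2, 0.4, -1.4]
opening: 0.0369
```

```bash
python3 snap.py s 0.5957 -0.1112 0.08 side; python3 go.py
```

```text
(234, 127)
t 33.2 p [ 0.5952 -0.1113  0.1133] yaw -4.51 tilt [ 0. -0.] F [ 0.5 -0.1 -1.1] T [ 0.03 -0.11 -0.02] open 0.0365 q [ 0.56  0.46 -0.56  1.64  0.27  1.12 -0.16]
```

View pics/side_s.png

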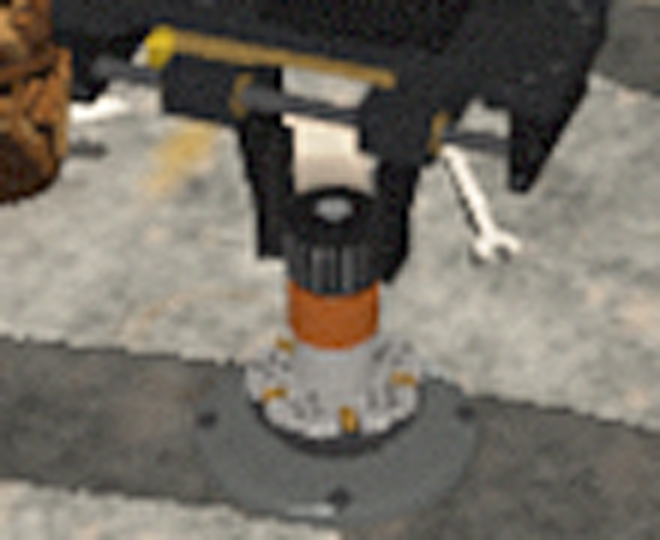

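The cap has threaded over the tip with no contact force. Bottom is at about 82 mm, so I'll lower about 6 mm.

play_rows(
  commands=[
    [0,0,1,0,0,0],
    [0,0,1,0,0,0],
    [0,0,1,0,0,0],
    [0,0,1,0,0,0],
    [0,0,0.5,0,0,0],
    [0,0,0.5,0,0,0],
    [0,0,0.4,0,0,0],
    [0,0,0,0,0,0],
    [0,0,0,0,0,0],
    [0,0,0,0,0,0],
  ],
)

```text
clock: 34.2
eef_pos: [0.5952, -0.1113, 0.1079]
tool_rot: [[0.997, -0.079, 0.0], [-0.079, -0.997, -0.0], [0.0, 0.0, -1.0]]
ft_force: [-0.8, -1.2, -1.0]
opening: 0.037
```

```bash
python3 go.py
```

```text
t 34.2 p [ 0.5952 -0.1113  0.1079] yaw -4.51 tilt [ 0.01 -0.  ] F [-0.8 -1.2 -1. ] T [-0.02 -0.1   0.02] open 0.037 q [ 0.55  0.46 -0.56  1.65  0.27  1.11 -0.16]
```

play_rows(
  commands=[
    [0,0,0.3,0,0,0],
    [0,0,0.3,0,0,0],
    [0,0,0.3,0,0,0],
    [0,0,0.2,0,0,0],
    [0,0,0,0,0,0],
    [0,0,0,0,0,0],
    [0,0,0,0,0,0],
    [0,0,0,0,0,0],
    [0,0,0,0,0,0],
    [0,0,0,0,0,0],
  ],
)

```text
clock: 35.2
eef_pos: [0.5952, -0.1113, 0.1068]
tool_rot: [[0.997, -0.079, 0.0], [-0.079, -0.997, -0.0], [0.0, 0.0, -1.0]]
ft_force: [0.2, -0.6, -0.3]
opening: 0.0372
```

```bash
python3 go.py
```

```text
t 35.2 p [ 0.5952 -0.1113  0.1068] yaw -4.51 tilt [ 0.01 -0.  ] F [ 0.2 -0.6 -0.3] T [0.02 0.02 0.03] open 0.0372 q [ 0.55  0.47 -0.56  1.65  0.27  1.11 -0.16]
```

play_rows(
  commands=[
    [0,0,0.3,0,0,0],
    [0,0,0.3,0,0,0],
    [0,0,0,0,0,0],
    [0,0,0,0,0,0],
    [0,0,0,0,0,0],
    [0,0,0,0,0,0],
    [0,0,0,0,0,0],
    [0,0,0,0,0,0],
    [0,0,0,0,0,0],
    [0,0,0,0,0,0],
  ],
)

```text
clock: 36.2
eef_pos: [0.5952, -0.1113, 0.1062]
tool_rot: [[0.997, -0.079, 0.0], [-0.079, -0.997, -0.0], [0.0, 0.0, -1.0]]
ft_force: [-0.4, -0.2, 4.0]
opening: 0.0373
```

```bash
python3 go.py
```

```text
t 36.2 p [ 0.5952 -0.1113  0.1062] yaw -4.51 tilt [ 0.01 -0.01] F [-0.4 -0.2  4. ] T [0.01 0.01 0.  ] open 0.0373 q [ 0.55  0.47 -0.56  1.65  0.27  1.1  -0.16]
```

Seated, with about 5 N of contact. Releasing and withdrawing up, then back.

play_rows(
  commands=[
    [0,0,0,0,0,0],
    [0,0,0,0,0,0],
    [0,0,0,0,0,0],
    [0,0,0,0,0,0],
    [0,0,0,0,0,0],
    [0,0,-6,0,0,0],
    [0,0,-14,0,0,0],
    [0,0,-18,0,0,0],
    [0,0,-18,0,0,0],
    [0,0,-14,0,0,0],
  ],
  grip=-0.4,
)

```text
clock: 37.2
eef_pos: [0.5958, -0.1113, 0.1786]
tool_rot: [[0.997, -0.078, 0.002], [-0.078, -0.997, -0.0], [0.002, 0.0, -1.0]]
ft_force: [0.0, 1.0, 0.5]
opening: 0.0613
```

play_rows(
  commands=[
    [-5,0,-6,0,0,0],
    [-12,0,-5,0,0,0],
    [-20,0,0,0,0,0],
    [-20,0,0,0,0,0],
    [-20,0,0,0,0,0],
    [-20,0,0,0,0,0],
    [-20,0,0,0,0,0],
    [-16,0,0,0,0,0],
    [-10,0,0,0,0,0],
    [-5,0,0,0,0,0],
  ],
)

```text
clock: 38.2
eef_pos: [0.4464, -0.0998, 0.187]
tool_rot: [[0.997, -0.079, -0.0], [-0.079, -0.997, -0.001], [-0.0, 0.001, -1.0]]
ft_force: [0.4, -0.4, 0.3]
opening: 0.0611
```

```bash
python3 go.py; python3 snap.py u 0.5957 -0.1112 0.06 ; python3 - <<'E'
from h import *
cp=np.array([.5957,-.1112])
for n in ("side","top"):
    f=pickle.load(open(n+"_u.pkl","rb"))
    cv2.imwrite(f"pics/{n}_full.png",f["image"][:,:,::-1])
f=pickle.load(open("side_u.pkl","rb"))
crop(f,proj(f,[[*cp,.06]])[0],(80,70),9,"side_u2",[(circ(cp,.019,.076),(0,255,0)),(circ(cp,.019,.104),(0,255,0)),(circ(cp,.033,.034),(0,0,255))])
E
```

```text
t 38.2 p [ 0.4464 -0.0998  0.187 ] yaw -4.54 tilt [-0.03 -0.04] F [ 0.4 -0.4  0.3] T [-0.06 -0.14 -0.05] open 0.0611 q [ 0.73  0.05 -0.61  1.94  0.03  1.17  0.02]
(290, 133)
(234, 134)
```

View pics/side_u2.png

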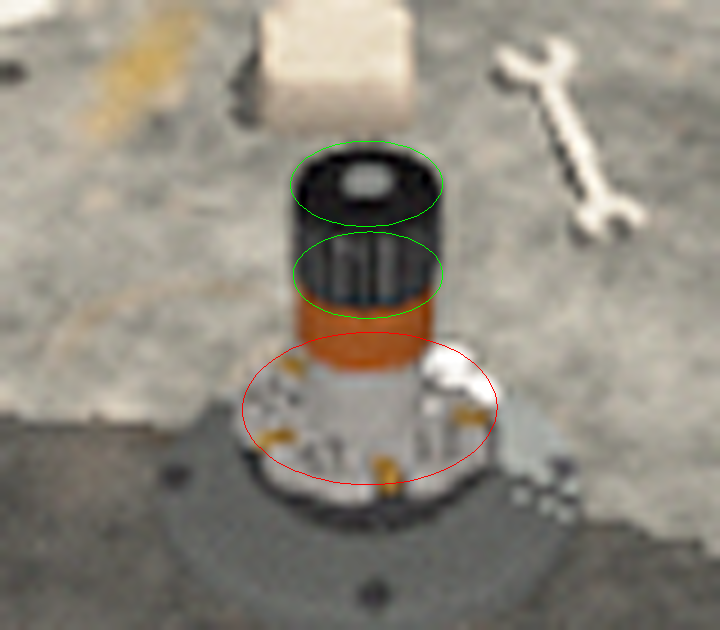

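View pics/side_full.png

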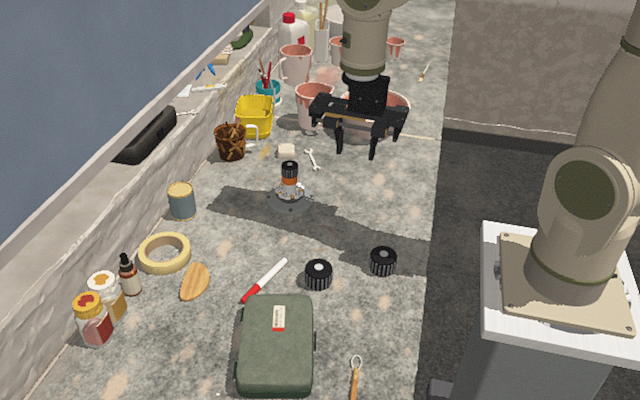

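View pics/top_u.png

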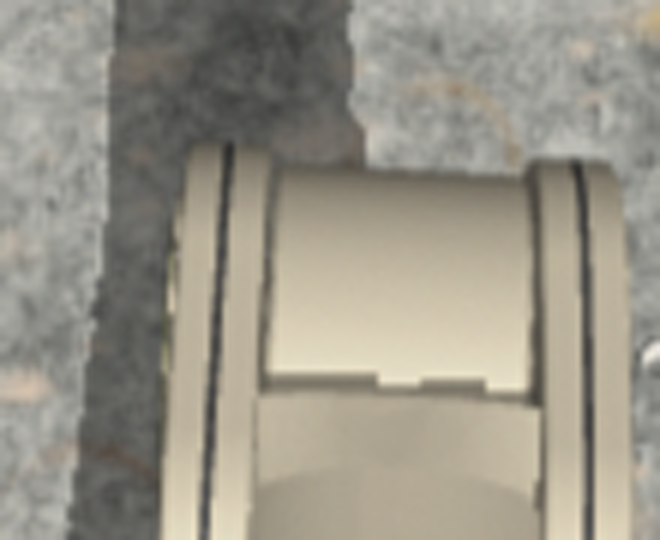

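play_rows(
  commands=[
    [0,0,0,0,0,0],
    [0,0,0,0,0,0],
    [0,0,0,0,0,0],
    [0,0,0,0,0,0],
    [0,0,0,0,0,0],
    [0,0,0,0,0,0],
    [0,0,0,0,0,0],
    [0,0,0,0,0,0],
    [0,0,0,0,0,0],
    [0,0,0,0,0,0],
  ],
)

```text
clock: 39.3
eef_pos: [0.4476, -0.0997, 0.1872]
tool_rot: [[0.997, -0.079, 0.0], [-0.079, -0.997, -0.0], [0.0, 0.0, -1.0]]
ft_force: [0.2, 0.5, -0.3]
opening: 0.0614
```

```bash
python3 -c "
from cell import job
print(job.close_job())"
```

```text
the job is handed in; nothing more can be done
None
```

The strainer head is rebuilt on the post and handed in at 39 s, well inside the 72 s limit. No verdict was reported.

- **Plate:** I turned it about 4.5° beforehand to match the lug angle seen in the images. It dropped straight over the lugs, and I pressed it home with about 5 N. The gripper height at contact and the image overlay both agree it is home.
- **Spacer:** My first sideways correction overshot by about 3 mm and it lightly touched the post's taper, under 1 N. I moved it back before lowering. It seated on the collar at about 3 N.
- **Cap:** I used the smallest of the three caps. It seated on the spacer at about 4–5 N, with the gripper within 1 mm of the expected height.

**Last checks:**
- In the final side view the stack is upright and centred, and the cap's top dot matches its predicted place.
- The bystander objects look unmoved there.
- The lower edges of the spacer and cap appear about 3 mm higher than the overlay. I put this down to rounded edges, because both showed the same offset while still in the gripper and the contact heights agree.
- The last top view was blocked by the arm, so it confirmed nothing.

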